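# Fit fresh cells in the bangle cabinet's light and snap its battery cover home

### The job

The lights in the bangle cabinet have gone dead: stand the two fresh cells in the battery bay on its top, nub upwards, one in each well. Then refit the teal battery cover: with its free end raised, hook its tongue under the lip of the bay, swing it down and press its free end until the catch snaps over it and it lies flat and flush. Leave the other things on the dressing table where they are.

Things in the scene. Friction and masses are not known exactly. Their poses are not given: they have to be found in the camera images.
- cabinet: Fixed white bangle cabinet with clear sliding doors on its +x side: 200 mm deep (x), 280 mm wide (y), 125 mm high. Origin: centre of its underside. The battery bay is sunk in its top near the -y end, its centre line 85 mm from the cabinet's middle and 55 mm from the side wall.
- bay (a point): Centre of the bay's opening, level with the cabinet's top (deck). x runs along the bay from lip to catch, y across, z up; mm in this frame below. Opening: x -66.5 to 67, y -32.5 to 32.5. Two side ledges 5 mm wide, 5 mm below the deck, from x = -40 to the catch end, carry the cover. The grey well block between has its top 12 mm below the deck.
- lip (a point): Middle of the lower edge of the fixed lip at the bay's -x end (x = -66.5, z = -4 in the bay's frame); axes as bay. The lip is 4 mm thick, its top level with the deck, and reaches back 15.5 mm; the slot below it is as wide as the bay, 9.5 mm high (a sill 13.5 mm below the deck, which runs on to x = -45 in the bay) and 15.5 mm deep. With the cover raised 0.3 rad the tongue has under 3 mm of play in it.
- well_1 (a point): Centre of the floor of the well nearer the lip, 69.5 mm below the deck and 21 mm from the bay's centre; axes as bay. The well is 39 mm square, its mouth 12 mm below the deck.
- well_2 (a point): Centre of the floor of the well nearer the catch, else the same as well_1; a 3.5 mm wall parts the two.
- catch (a joint): Travel of the dark sprung catch at the bay's +x end, m: 0 at rest, growing as it is pushed back along the bay's +x, up to 0.008 (400 N/m, 2.4 N preload). A cover pressed down on its ramp drives it back about 4 mm, taking some 6 to 12 N at the cover's free end; then it springs over the cover's edge and holds it down.
- catch_nose (a point): Middle of the lower front edge of the catch's nose (at rest x = 61.5, z = 1 in the bay's frame; moves with the catch), axes as bay. The catch is 22 mm wide and stands 15 mm above the deck. Above the nose, from 4 to 15 mm over the deck, its ramp leans 30 degrees off vertical, back to x = 68.
- cover: Loose teal battery cover, 90 g. Plate 130 x 60 x 5 mm: x -65 to 65, z 4.5 to 9.5 in its frame. Finger rib on top along x: x -35 to 25, 12 mm thick, z 9.5 to 27.5. Two feet under the +x end, x 50 to 57, z 0 to 5. Origin: centre line, level with the undersides of tongue and feet, on which it lies. Seated, its axes agree with bay's and its origin is 9.5 mm below the deck, within 2 mm of the bay's centre.
- cover_tip (a point): Middle of the end face of the cover's stepped tongue (x = -75, z = 2 mm in the cover's frame). The tongue is 36 mm wide, 4 mm thick (z 0 to 4) and reaches 10 mm beyond the plate's -x end; its top is 5.5 mm below the plate's top.
- cover_rear (a point): Middle of the upper edge of the cover's free end, opposite the tongue (x = 65, z = 9.5 mm in the cover's frame).
- cover_rib (a point): Top of the cover's finger rib at its middle (x = -5, z = 27.5 mm in the cover's frame).
- cover_press (a point): Middle of the white-ridged pressing place on the cover's top near the free end (x = 45, z = 9.5 mm in the cover's frame).
- cell_a: Loose upright D-size cell: cylinder 34 mm in diameter, 60 mm high, small nub on top to 61.5 mm, black with a copper band, 140 g. Origin: centre of its underside, z towards the nub. Seated, the origin is at a well's point and the top 8 mm below the deck; let go inside the well's mouth it slides down by itself. Either well will do.
- cell_b: The second D-size cell, the same as cell_a.
- jar: Bystander: empty frosted glass jar, 64 mm in diameter, 68 mm high, open at the top, loose. Origin: centre of its underside.
- elephant: Bystander: white ceramic elephant ring holder with its trunk raised, about 120 mm long (trunk towards its +x), 60 mm wide, 106 mm high, loose. Origin: under its middle, at the table.
- claw_clip: Bystander: tortoiseshell plastic claw clip, about 86 mm long, 55 mm wide, 60 mm high, loose. Origin: under its middle.
- chrome_clip: Bystander: chrome spring hair clip lying flat, 105 mm long, about 20 mm high, loose. Origin: under its middle.
There are look-alikes about, which are no part of the job. Leave any green look-alike of the cell_a alone.

How it is judged:
By the outcome, as a careful person would: the job done as asked, in the order asked, and still so for the second after the job is handed in, with the robot touching nothing.
It also fails if it takes over 72 s, if anything falls off the work surface, if the arm or the gripper's body presses on something with over 40 N, if the wrist force passes 120 N, or if a joint passes its speed limit or range.

### The arm

A 6-joint arm with a two-finger parallel gripper is mounted at the origin on the work surface. World frame = base frame: x ahead of the robot, y to its left, z up, the work surface at z = 0. Lengths are in m, angles in rad, forces in N, time in s.
With the tool pointing down it reaches from about 0.35 to 0.775 m from the base axis. Payload 7.3 kg.
Tool frame: the origin (TCP) lies midway between the tips of the shut fingers; the grasp point (between the pads) lies robot.grasp_offset behind it (robot.grasp_offset is the distance from the TCP to the grasp point, in m); z points along the fingers, x is the direction in which the jaws open and shut, and the axes are right-handed (so a half turn about z gives the same grasp; the last joint's range is limited). The gripper opens to 92 mm and grips with 3 to 60 N. Pads are 19 mm wide; open, the fingers measure 130 mm over their backs; the gripper's body (75 mm by 190 mm) begins 47 mm behind the grasp point.
Start: joints at [1.183, 0.342, 1.524, -0, 1.275, -0.146], TCP at [0.126, 0.51, 0.227] pointing down, gripper open.
Joint ranges: [-2.53, 2.53], [-0.77, 2.02], [0.04, 2.7], [-1, 4.14], [0.28, 2.66], [-3.11, 3.11]. Speed limits (rad/s): [2.57, 2.57, 3.14, 3.14, 3.14, 3.14].

### API

Orientations are given as [roll, pitch, yaw] about the fixed x, y, z axes, in that order (R = Rz(yaw) Ry(pitch) Rx(roll)).
In Python, from cell import robot gives the robot as it stands. The module is installed in compiled form; this text tells all that it offers.
- The arm moves only by the tool move_arm, never from a script. Its argument "increments" is a list of rows, each a list of 7 numbers: the finger opening in mm, from 0 to 91.8, then the shift along the tool's x, y, z in mm, then the turn, a rotation vector about the tool's x, y, z in rad. A call has 1 to 12 rows; each row shifts and turns the pose as measured when the row begins, along the tool's axes as they then stand; what a row does not reach is not made up. A row lasts 1/8 s, in which the tool goes at most 62.5 mm and 10.7 degrees, less where a joint would pass 70% of its speed; a pose out of reach is approached as far as the arm can. A call is refused whole if a number of a shift passes 62.5 or a number of a turn 0.188, either way. A call with a gripper value outside its range is refused whole. The fingers move at their own pace and stop on an object; "newtons" is the grip in N (left out, the last holds). Time passes only in rows, so rows that do not move let the fingers close. It gives the time, the measured TCP pose, the force and the opening at its end, in the units of the state.
- robot.observe(): the state, without advancing time (a new reading comes with each control period).
- robot.read_camera(name): name is "scene" or "top" or "wrist"; returns a dict with "img" (400x640x3 uint8, red, green, blue), "fx", "fy", "cx", "cy" (pixels), "T" (4x4, takes a point from camera to world coordinates). Camera axes: x right, y down, z forward; pixel columns grow to the right and rows downward; lengths in m; the calibration is good to about 2 mm. A picture is of the moment at which its call begins. There is no depth.
- robot.hand_in(): hands the job in, once; it reports no verdict.
Trained networks look in the newest picture that a camera, given by its name, has taken for a name from the list of things; names that differ only in an ending like _2 or _b are one class to them, and where a whole thing is asked for, a point or a joint stands for the part that bears it (a point fixed in the world has none). Each returns a list of dicts, best first, with "conf" (0 to 1); they miss things now and then, are a little off and sometimes report something else, mostly with a low value. They report only what shows in the picture. A call takes as long as a camera call. They do not tell look-alikes from the thing itself.
- robot.look_for(thing, camera): "rect" ([left, top, width, height] in pixels, round what is visible of it).
The state is a dict: "time": time; "qpos": joint angles; "qvel": joint speeds; "joint_efforts": joint torques, N m; "tool_pos": TCP position; "tool_rot": TCP orientation; "contact_force": force on the tool from outside, world axes, zero at the start; "torque": the same for the moment, N m; "opening": finger opening in m.
Only numpy, scipy, OpenCV 4.12 (cv2) and the standard library are available. Lean on these libraries where they do the work, as an engineer would, in place of code of your own. Each camera call takes 0.05 s, during which the arm holds its last target.

## Working session

There is one attempt and no reset: what is moved stays moved. The work goes in short steps, Python scripts to look and compute and a tool call to move; the robot and the scene stay as the last step left them, time stands still between calls to the robot, and variables do not carry over. Pictures are saved under pics/ and viewed, and the job is handed in when it is done.

Besides the shell and the picture viewer there is one more tool, called after ">>>" as name(argument=value, ...), one argument or row to a line, values as JSON. move_arm: Moves the arm, as the interface text tells. Its arguments: {"type":"object","properties":{"increments":{"type":"array"},"newtons":{"type":"number"}},"required":["increments"]}

```bash
mkdir -p pics; ls; python3 - <<'E'
from cell import robot
import cv2
s=robot.observe()
print(s['time'],s['tool_pos'],s['tool_rot'],s['opening'],robot.grasp_offset)
for c in ['scene','top','wrist']:
    r=robot.read_camera(c)
    cv2.imwrite(f'pics/{c}0.png',r['img'][:,:,::-1])
    print(c,r['fx'],r['fy'],r['cx'],r['cy'],r['T'].round(4).tolist() if hasattr(r['T'],'round') else r['T'])
E
```

```text
pics
0.0 [0.12554731 0.50935691 0.22602232] [-3.14137623e+00  1.55901669e-03  1.32902544e+00] 0.091754016705359 0.0188
scene 393.4527123997804 393.4527123997804 320.13518119091265 199.56420351065302 [[-0.3075, 0.6804, -0.6652, 1.1293], [0.9513, 0.2347, -0.1997, 0.1122], [0.0202, -0.6942, -0.7195, 0.6873], [0.0, 0.0, 0.0, 1.0]]
top 504.1315344305661 504.1315344305661 314.1181806830674 197.464412481766 [[0.0097, -0.9957, 0.0919, 0.4995], [-1.0, -0.0099, -0.0014, -0.0238], [0.0023, -0.0919, -0.9958, 1.1854], [0.0, 0.0, 0.0, 1.0]]
wrist 316.7895719566876 316.7895719566876 322.37556310614735 199.05108186594788 [[0.2386, 0.941, 0.2399, 0.0607], [0.9711, -0.2307, -0.0608, 0.526], [-0.0019, 0.2475, -0.9689, 0.384], [0.0, 0.0, 0.0, 1.0]]
```

View pics/scene0.png

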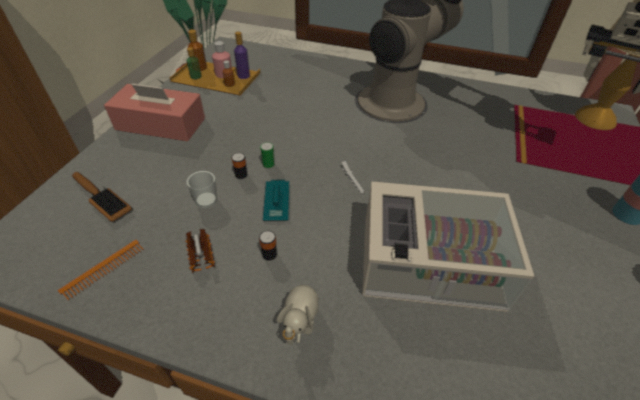

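View pics/top0.png

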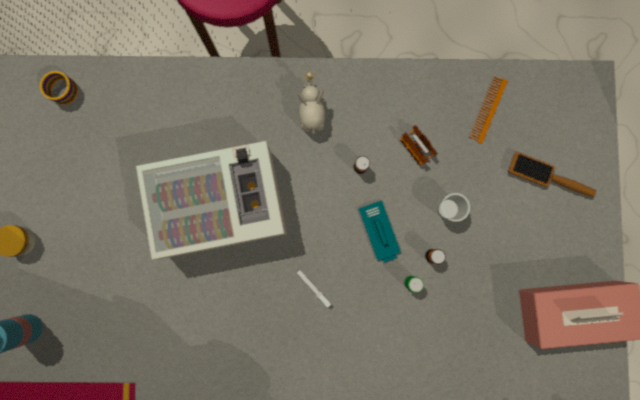

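View pics/wrist0.png

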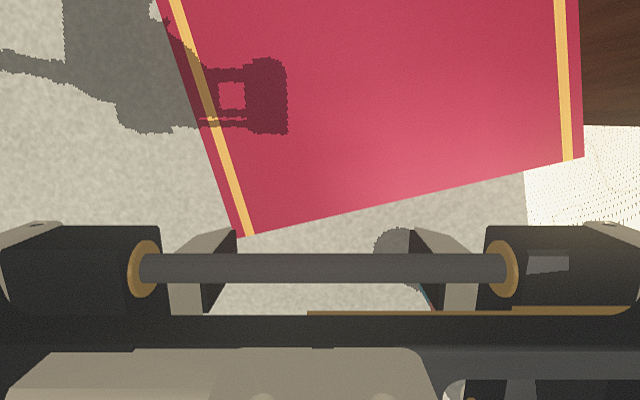

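```bash
cat > h.py <<'E'
import numpy as np, cv2
from cell import robot
def cam(c):
    r=robot.read_camera(c); return r
def ray(r,u,v,z):
    d=np.array([(u-r['cx'])/r['fx'],(v-r['cy'])/r['fy'],1.0]); T=np.array(r['T'])
    D=T[:3,:3]@d; o=T[:3,3]; return o+D*(z-o[2])/D[2]
def proj(r,P):
    T=np.array(r['T']); P=np.atleast_2d(P); p=(P-T[:3,3])@T[:3,:3]
    return np.c_[p[:,0]/p[:,2]*r['fx']+r['cx'],p[:,1]/p[:,2]*r['fy']+r['cy']]
def crop(r,x0,y0,w,h,s,name):
    im=r['img'][y0:y0+h,x0:x0+w,::-1]
    cv2.imwrite('pics/'+name,cv2.resize(im,None,fx=s,fy=s,interpolation=cv2.INTER_CUBIC))
E
python3 - <<'E'
from h import *
r=cam('top')
crop(r,340,140,120,160,4,'t_cells.png')
crop(r,130,135,160,130,5,'t_cab.png')
for t in ['cell_a','cover','bay','cabinet','jar','elephant','claw_clip','chrome_clip','catch']:
    for d in robot.look_for(t,'top')[:4]:
        b=d['rect']; print(t,np.round(b,1),round(d['conf'],2))
s=cam('scene')
crop(s,220,130,90,140,4,'s_cells.png')
crop(s,355,170,180,140,4,'s_cab.png')
E
```

```text
cell_a [407.6 273.5  18.2  19.4] 0.79
cell_a [427.1 251.6  17.4  11.9] 0.54
cell_a [353.8 158.3  15.2  19.1] 0.53
cover [360.5 197.4  40.4  63.9] 0.94
cover [435.8 194.   34.4  26.4] 0.38
bay [136.5 140.  150.8 119.5] 0.65
bay [427.5 251.7  19.8  14.3] 0.23
cabinet [131.  144.9 154.5 115.8] 0.58
jar [437.6 194.8  32.   22.8] 0.97
jar [136.3 136.9 150.3 120.5] 0.19
elephant [298.4  71.7  26.1  60.6] 0.93
claw_clip [403.6 126.3  36.3  37.2] 0.78
chrome_clip [298.6 273.2  32.6  30.9] 0.54
chrome_clip [236.4 148.2  16.2  14.1] 0.16
catch [234.4 149.6  14.   14. ] 0.51
```

View pics/t_cells.png

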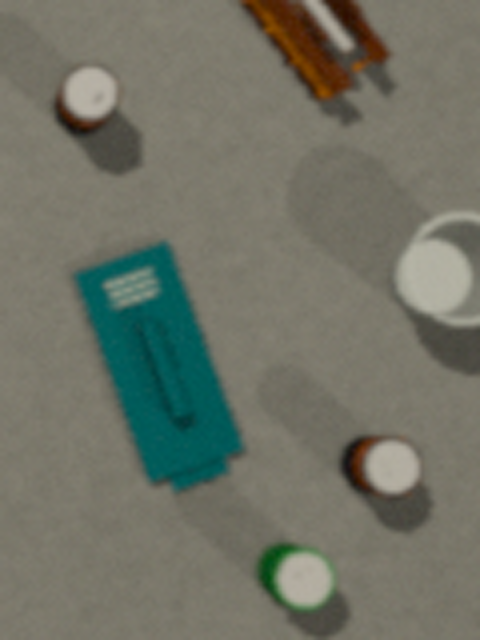

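View pics/t_cab.png

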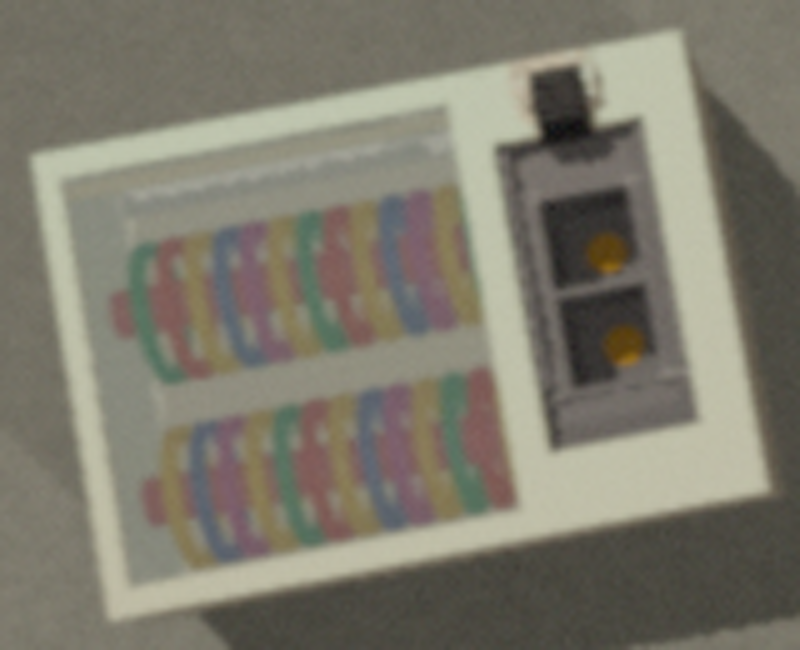

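View pics/s_cells.png

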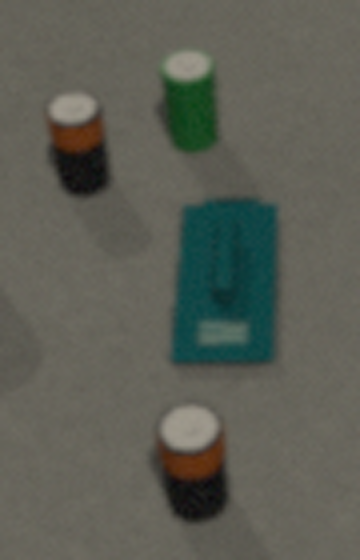

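View pics/s_cab.png

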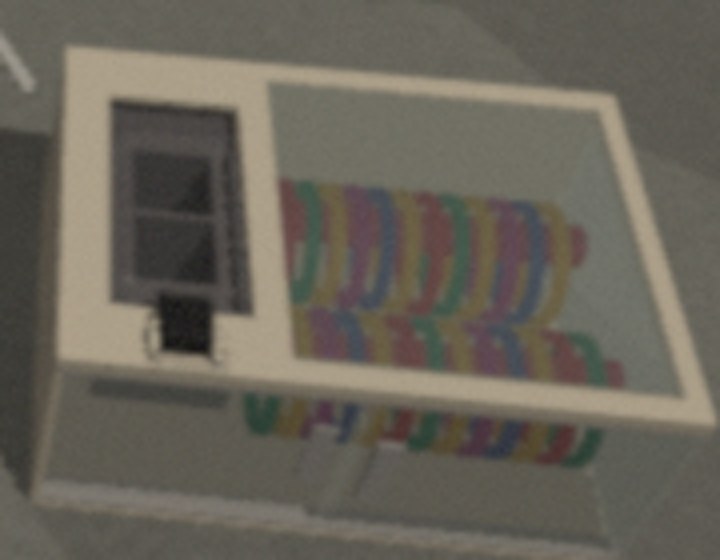

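```bash
python3 - <<'E'
from h import *
t=cam('top'); s=cam('scene')
def px(c,s_,o): return [(c[0]+.5)/s_-.5+o[0],(c[1]+.5)/s_-.5+o[1]]
tc=lambda c:px(c,4,(340,140)); tb=lambda c:px(c,5,(130,135)); sc=lambda c:px(c,4,(220,130)); sb=lambda c:px(c,4,(355,170))
print('c1',ray(t,*tc((90,94)),.06),ray(s,*sc((191,428)),.06))
print('c2',ray(t,*tc((391,467)),.06),ray(s,*sc((75,108)),.06))
def fit(name,W,M):
    W=np.array(W)[:,:2];M=np.array(M,float)
    mw,mm=W.mean(0),M.mean(0);A=W-mw;B=M-mm
    yaw=np.arctan2((B[:,0]*A[:,1]-B[:,1]*A[:,0]).sum(),(B*A).sum())
    R=np.array([[np.cos(yaw),-np.sin(yaw)],[np.sin(yaw),np.cos(yaw)]])
    o=mw-R@mm; print(name,'o',o.round(4),'yaw',round(yaw,4),'res mm',((W-(M@R.T+o))*1e3).round(1).tolist())
CM=[(.065,.03),(.065,-.03),(-.065,-.03),(-.065,.03)]
fit('cover top',[ray(t,*tc(c),.0095) for c in [(76,273),(168,243),(243,453),(155,486)]],CM)
fit('cover scene',[ray(s,*sc(c),.0095) for c in [(273,361),(172,363),(184,206),(278,206)]],[CM[0],CM[1],CM[2],CM[3]][0:0] or [(.065,.03),(.065,-.03),(-.065,-.03),(-.065,.03)])
KM=[(.1,.14),(.1,-.14),(-.1,-.14),(-.1,.14)]
fit('cab top',[ray(t,*tb(c),.125) for c in [(32,155),(683,30),(773,492),(112,618)]],KM)
fit('cab scene',[ray(s,*sb(c),.125) for c in [(714,422),(60,362),(68,47),(614,93)]],KM)
BM=[(.067,.0325),(.067,-.0325),(-.0665,-.0325),(-.0665,.0325)]
fit('bay top',[ray(t,*tb(c),.125) for c in [(498,147),(640,122),(697,420),(551,450)]],BM)
fit('bay scene',[ray(s,*sb(c),.125) for c in [(252,315),(112,300),(112,100),(236,108)]],BM)
E
```

```text
c1 [ 0.68225794 -0.13291307  0.06      ] [ 0.68341117 -0.13088596  0.06      ]
c2 [ 0.47480044 -0.30013252  0.06      ] [ 0.47530557 -0.29736176  0.06      ]
cover top o [ 0.5324 -0.1789] yaw 0.3482 res mm [[1.3, -1.2], [-1.0, 1.4], [-0.6, 2.5], [0.3, -2.8]]
cover scene o [ 0.5372 -0.1746] yaw 0.3497 res mm [[-0.2, -1.5], [-0.8, 1.3], [-0.2, 0.6], [1.2, -0.4]]
cab top o [0.5921 0.1951] yaw 0.2033 res mm [[-0.2, 1.1], [-0.1, -0.0], [-0.5, -1.0], [0.8, -0.1]]
cab scene o [0.5929 0.1977] yaw 0.2087 res mm [[-0.6, -2.5], [0.7, 0.7], [0.2, 1.5], [-0.2, 0.3]]
bay top o [0.6087 0.1127] yaw 0.201 res mm [[-0.9, -2.1], [-2.5, 1.5], [1.8, 1.6], [1.5, -1.0]]
bay scene o [0.6105 0.1143] yaw 0.2055 res mm [[-1.6, -1.9], [-2.9, 0.6], [3.1, 2.2], [1.4, -0.9]]
```

```bash
cat >> h.py <<'E'
from scipy.spatial.transform import Rotation as Ro
def toolR(yaw,pitch=0):
    # tool down with yaw; pitch: rotation about bay-y-like axis handled by caller
    return Ro.from_euler('xyz',[np.pi,0,yaw])
def plan(p,R,op=0,vmax=55,wmax=.17,n=None):
    s=robot.observe(); P=np.array(s['tool_pos']); C=Ro.from_euler('xyz',s['tool_rot'])
    p=np.array(p); D=(C.inv()*R).as_rotvec(); d=np.linalg.norm(p-P)*1e3
    n=n or int(max(1,np.ceil(d/vmax),np.ceil(np.linalg.norm(D)/wmax)))
    print('n',n,'dist',d.round(1),'turn',D.round(3))
    for i in range(n):
        cur=C*Ro.from_rotvec(D*i/n); sh=cur.inv().apply((p-P)/n)*1e3
        print([op]+sh.round(1).tolist()+(D/n).round(4).tolist())
def st():
    s=robot.observe(); print('t',round(s['time'],2),'p',np.round(s['tool_pos'],4),'r',np.round(s['tool_rot'],4),'F',np.round(s['contact_force'],2),'op',round(s['opening'],4)); return s
E
python3 -c "
from h import *
plan([.683,-.132,.16],toolR(1.777),70)"
```

```text
n 16 dist 852.6 turn [ 0.    -0.    -0.448]
[70, -30.6, 43.4, 4.2, 0.0, -0.0, -0.028]
[70, -31.8, 42.5, 4.2, 0.0, -0.0, -0.028]
[70, -33.0, 41.6, 4.2, 0.0, -0.0, -0.028]
[70, -34.1, 40.7, 4.2, 0.0, -0.0, -0.028]
[70, -35.3, 39.7, 4.2, 0.0, -0.0, -0.028]
[70, -36.4, 38.7, 4.2, 0.0, -0.0, -0.028]
[70, -37.4, 37.7, 4.2, 0.0, -0.0, -0.028]
[70, -38.5, 36.6, 4.2, 0.0, -0.0, -0.028]
[70, -39.5, 35.5, 4.2, 0.0, -0.0, -0.028]
[70, -40.5, 34.4, 4.2, 0.0, -0.0, -0.028]
[70, -41.4, 33.3, 4.2, 0.0, -0.0, -0.028]
[70, -42.3, 32.1, 4.2, 0.0, -0.0, -0.028]
[70, -43.2, 30.9, 4.2, 0.0, -0.0, -0.028]
[70, -44.1, 29.7, 4.2, 0.0, -0.0, -0.028]
[70, -44.9, 28.4, 4.2, 0.0, -0.0, -0.028]
[70, -45.6, 27.2, 4.2, 0.0, -0.0, -0.028]
```

>>> move_arm(
  increments=[
    [70,-31,43,0,0,0,-0.028],
    [70,-32,42,0,0,0,-0.028],
    [70,-33,42,0,0,0,-0.028],
    [70,-34,41,0,0,0,-0.028],
    [70,-35,40,0,0,0,-0.028],
    [70,-36,39,0,0,0,-0.028],
    [70,-37,38,0,0,0,-0.028],
    [70,-38,37,0,0,0,-0.028],
    [70,-40,35,0,0,0,-0.028],
    [70,-40,34,0,0,0,-0.028],
    [70,-41,33,10,0,0,-0.028],
    [70,-42,32,10,0,0,-0.028],
  ],
)

```text
time: 2.3
tool_pos: [0.5592, 0.0212, 0.2088]
tool_rot: [3.133, -0.003, 1.683]
contact_force: [0.3, 0.9, -1.0]
opening: 0.07
```

```bash
python3 -c "
from h import *
st()
plan([.683,-.132,.16],toolR(1.777),70)"
```

```text
t 2.3 p [0.5592 0.0212 0.2088] r [ 3.1327 -0.0035  1.6827] F [ 0.26  0.91 -0.96] op 0.07
n 4 dist 202.9 turn [ 0.009 -0.003 -0.094]
[70, -41.6, 26.4, 12.3, 0.0023, -0.0008, -0.0236]
[70, -42.2, 25.4, 12.3, 0.0023, -0.0008, -0.0236]
[70, -42.7, 24.4, 12.2, 0.0023, -0.0008, -0.0236]
[70, -43.3, 23.5, 12.2, 0.0023, -0.0008, -0.0236]
```

>>> move_arm(
  increments=[
    [70,-42,26,12,0.002,0,-0.024],
    [70,-43,26,12,0.002,0,-0.024],
    [70,-44,25,12,0.002,0,-0.024],
    [70,-44,25,12,0.002,0,-0.024],
    [70,0,0,0,0,0,0],
  ],
)

```text
time: 2.92
tool_pos: [0.6906, -0.1437, 0.1561]
tool_rot: [-3.141, -0.004, 1.778]
contact_force: [-0.7, 0.7, 0.3]
opening: 0.0698
```

```bash
python3 -c "
from h import *
st()
r=cam('wrist'); crop(r,0,0,640,400,1.25,'w1.png')
print(proj(r,[[.683,-.132,.06],[.683,-.132,.027]]))
plan([.683,-.132,.16],toolR(1.777),70)"
```

```text
t 2.92 p [ 0.6906 -0.1437  0.1561] r [-3.1411 -0.004   1.7781] F [-0.75  0.72  0.31] op 0.0698
[[337.07288929 195.44733344]
 [335.34452517 187.03811407]]
n 1 dist 12.7 turn [ 0.    -0.004  0.002]
[70, 11.4, -4.9, -2.7, 0.0002, -0.0043, 0.0021]
```

View pics/w1.png

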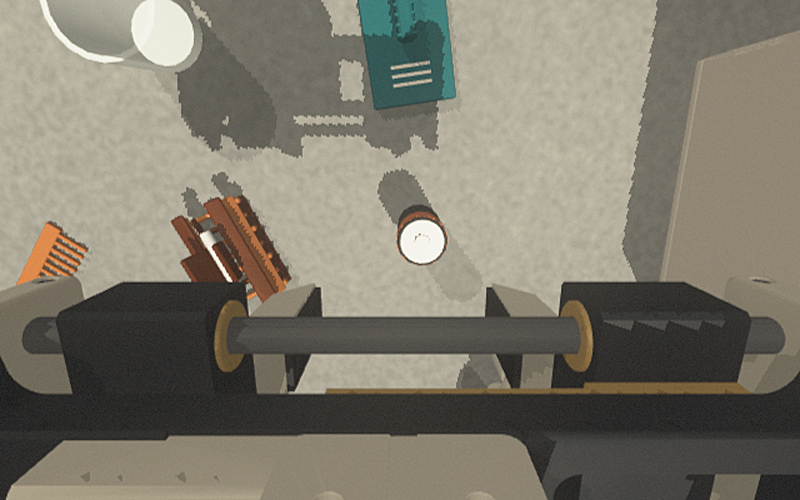

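```bash
python3 -c "
from h import *
r=cam('wrist'); p=ray(r,422/1.25,241/1.25,.06); print(p)
plan([p[0],p[1],.06],toolR(1.777),60)
plan([p[0],p[1],.027],toolR(1.777),60)"
```

```text
[ 0.68058433 -0.13027106  0.06      ]
n 2 dist 99.5 turn [ 0.001 -0.004  0.003]
[60, 6.0, -3.6, 49.3, 0.0006, -0.002, 0.0016]
[60, 6.0, -3.5, 49.3, 0.0006, -0.002, 0.0016]
n 3 dist 132.2 turn [ 0.001 -0.004  0.003]
[60, 3.9, -2.4, 43.8, 0.0004, -0.0013, 0.0011]
[60, 4.0, -2.4, 43.8, 0.0004, -0.0013, 0.0011]
[60, 4.0, -2.4, 43.8, 0.0004, -0.0013, 0.0011]
```

>>> move_arm(
  increments=[
    [64,8,-4,25,0,-0.004,0.003],
    [64,5,-3,30,0,0,0],
    [64,0,0,0,0,0,0],
  ],
)

```text
time: 3.4
tool_pos: [0.6801, -0.1256, 0.1063]
tool_rot: [3.136, 0.001, 1.78]
contact_force: [-0.2, -0.3, 0.8]
opening: 0.0637
```

```bash
python3 -c "
from h import *
st()
r=cam('wrist'); crop(r,160,0,320,400,2,'w2.png')
plan([.6806,-.1303,.027],toolR(1.777),64)"
```

```text
t 3.4 p [ 0.6801 -0.1256  0.1063] r [3.1364e+00 1.4000e-03 1.7801e+00] F [-0.16 -0.26  0.81] op 0.0637
n 2 dist 81.5 turn [0.009 0.003 0.003]
[64, -1.8, -1.2, 40.7, 0.0043, 0.0016, 0.0016]
[64, -1.9, -1.0, 40.7, 0.0043, 0.0016, 0.0016]
```

View pics/w2.png

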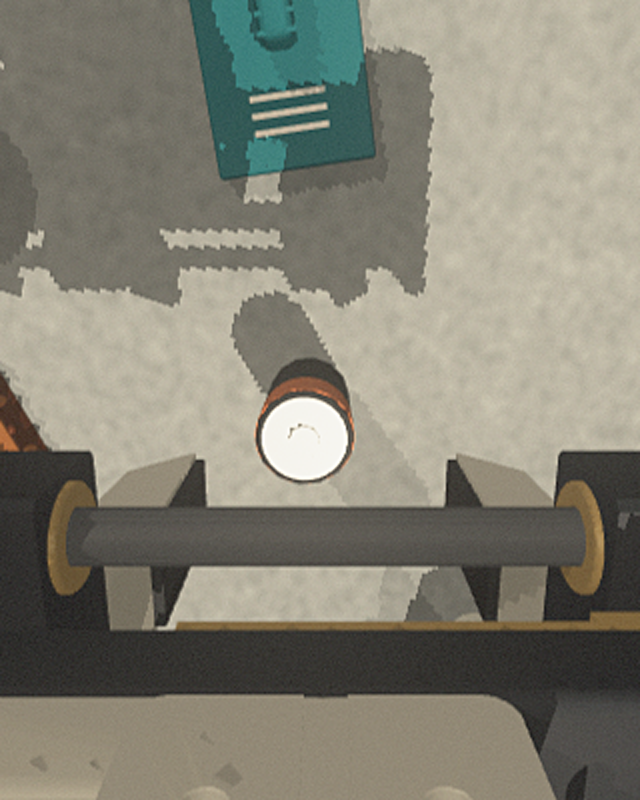

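```bash
python3 -c "
from h import *
r=cam('wrist'); p=ray(r,160+305/2,437/2,.06); print(p)
st()
plan([p[0],p[1],.027],toolR(1.777),64)"
```

```text
[ 0.68276765 -0.13227884  0.06      ]
t 3.5 p [ 0.6823 -0.1268  0.1094] r [3.1308 0.0046 1.7797] F [ 0.75 -0.37  0.28] op 0.0641
n 2 dist 82.6 turn [0.011 0.005 0.003]
[64, -2.5, -0.8, 41.2, 0.0054, 0.0023, 0.0014]
[64, -2.6, -0.6, 41.2, 0.0054, 0.0023, 0.0014]
```

```bash
python3 -c "
from h import *
for i in range(6):
    r=cam('wrist'); s=robot.observe()
    p=ray(r,160+305/2,437/2,.06)
    print(np.round(s['tool_pos'],4),np.round(s['tool_rot'],4),np.round(s['qpos'],4),np.round(r['T'][:3,3],4),p.round(4))
"
```

```text
[ 0.6827 -0.1273  0.1098] [3.13   0.0052 1.7794] [-2.9500e-01  7.4320e-01  1.1600e+00  1.1000e-03  1.2257e+00 -2.0748e+00] [ 0.6151 -0.1397  0.2665] [ 0.6841 -0.133   0.06  ]
[ 0.6828 -0.1276  0.1097] [3.1297 0.0054 1.7791] [-2.9540e-01  7.4330e-01  1.1597e+00  1.1000e-03  1.2255e+00 -2.0748e+00] [ 0.6153 -0.1401  0.2668] [ 0.6847 -0.1334  0.06  ]
[ 0.6827 -0.1277  0.1094] [3.13   0.0052 1.7788] [-2.9560e-01  7.4370e-01  1.1599e+00  1.1000e-03  1.2253e+00 -2.0748e+00] [ 0.6153 -0.1403  0.2667] [ 0.6848 -0.1337  0.06  ]
[ 0.6825 -0.1278  0.109 ] [3.1306 0.0049 1.7786] [-2.9580e-01  7.4410e-01  1.1602e+00  1.1000e-03  1.2253e+00 -2.0748e+00] [ 0.6153 -0.1405  0.2665] [ 0.6845 -0.1339  0.06  ]
[ 0.6823 -0.1279  0.1087] [3.1311 0.0046 1.7785] [-2.9600e-01  7.4450e-01  1.1606e+00  1.1000e-03  1.2251e+00 -2.0748e+00] [ 0.6152 -0.1406  0.2661] [ 0.6842 -0.134   0.06  ]
[ 0.6822 -0.1278  0.1083] [3.1316 0.0043 1.7784] [-2.9600e-01  7.4490e-01  1.1609e+00  1.1000e-03  1.2250e+00 -2.0748e+00] [ 0.6151 -0.1406  0.2658] [ 0.6839 -0.1341  0.06  ]
```

```bash
python3 -c "
from h import *
r=cam('wrist'); crop(r,240,160,160,100,5,'w3.png')
p=ray(r,300,200,.06); q=ray(r,340,240,.06); print(p,q)
st(); np.save('w3T.npy',r['T'])
plan([.682,-.131,.027],toolR(1.777),64)"
```

```text
[ 0.67250324 -0.1448831   0.06      ] [ 0.69498276 -0.11224278  0.06      ]
t 3.85 p [ 0.682  -0.1278  0.108 ] r [3.1321 0.0041 1.7784] F [-0.41 -0.15  0.41] op 0.0638
n 2 dist 81.0 turn [0.01  0.004 0.001]
[64, -1.4, -0.7, 40.5, 0.0048, 0.002, 0.0007]
[64, -1.5, -0.5, 40.5, 0.0048, 0.002, 0.0007]
```

View pics/w3.png

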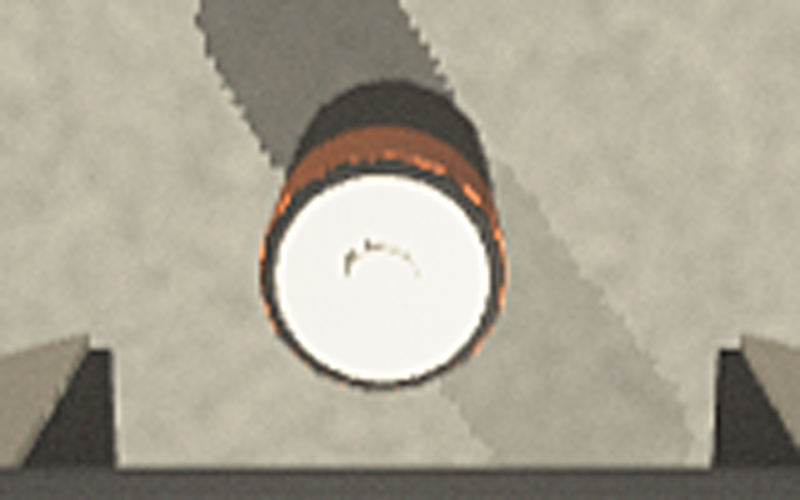

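>>> move_arm(
  increments=[
    [64,-2,-1,30,0.005,0.002,0],
    [64,-2,-1,30,0.005,0.002,0],
    [64,0,0,18,0,0,0],
    [64,0,0,2,0,0,0],
  ],
  newtons=15,
)

```text
time: 4.35
tool_pos: [0.6827, -0.1331, 0.0277]
tool_rot: [3.139, 0.002, 1.778]
contact_force: [1.0, 0.2, -0.9]
opening: 0.0638
```

```bash
python3 -c "
from h import *
st()
r=cam('wrist'); crop(r,160,0,320,400,2,'w4.png');st()
plan([.681,-.131,.027],toolR(1.777),64)"
```

```text
t 4.35 p [ 0.6827 -0.1331  0.0277] r [3.1391e+00 1.7000e-03 1.7778e+00] F [ 1.02  0.18 -0.9 ] op 0.0638
t 4.4 p [ 0.6831 -0.1332  0.0283] r [3.1381e+00 2.3000e-03 1.7778e+00] F [-0.26  0.36  0.3 ] op 0.0639
n 1 dist 3.3 turn [0.004 0.002 0.001]
[64, 2.6, -1.6, 1.3, 0.0035, 0.0023, 0.0008]
```

View pics/w4.png

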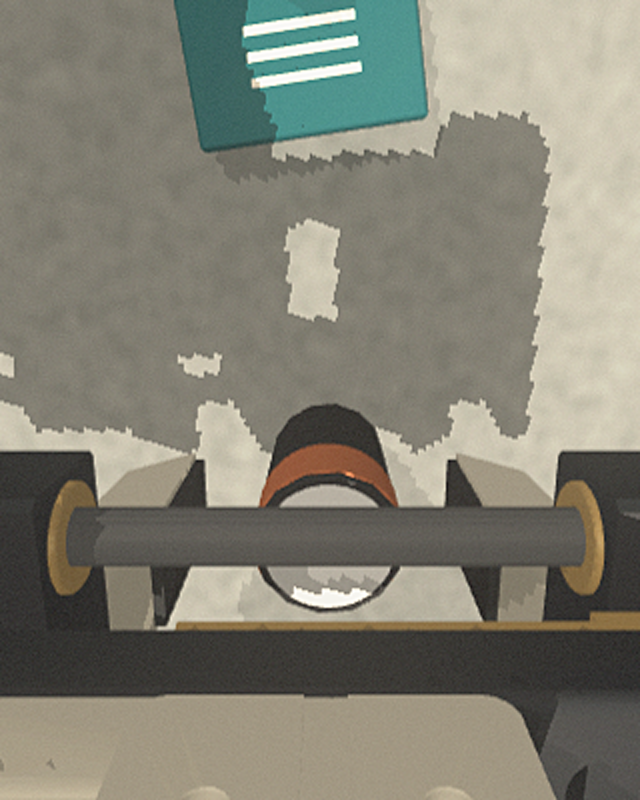

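```bash
python3 -c "
from h import *
r=cam('wrist'); s=st()
p=ray(r,160+329/2,272,.06); R=Ro.from_euler('xyz',s['tool_rot']); print(p, R.inv().apply(p-s['tool_pos'])*1e3)"
```

```text
t 4.45 p [ 0.6836 -0.1334  0.0293] r [3.1367e+00 3.0000e-03 1.7778e+00] F [ 0.61 -0.44  0.58] op 0.0638
[ 0.6810262  -0.13204603  0.06      ] [  1.74582395  -2.08447815 -30.70915127]
```

>>> move_arm(
  increments=[
    [60,2,-2,2,0.004,0.003,0],
    [30,0,0,0,0,0,0],
    [30,0,0,0,0,0,0],
    [30,0,0,0,0,0,0],
    [30,0,0,0,0,0,0],
  ],
  newtons=15,
)

```text
time: 5.08
tool_pos: [0.6828, -0.132, 0.0307]
tool_rot: [3.136, 0.003, 1.778]
contact_force: [0.1, 0.5, -0.7]
opening: 0.0336
```

>>> move_arm(
  increments=[
    [30,0,0,-40,0,0,0],
    [30,0,0,-55,0,0,0],
    [30,10,0,-55,0,0,0],
    [30,40,-2,-20,0,0,0],
    [30,50,-2,0,0,0,0],
    [30,50,-2,0,0,0,0],
    [30,50,-2,0,0,0,0],
    [30,30,0,0,0,0,0],
    [30,0,0,0,0,0,0],
  ],
)

```text
time: 6.2
tool_pos: [0.6238, 0.0976, 0.2033]
tool_rot: [3.14, -0.001, 1.776]
contact_force: [0.3, -0.5, -1.0]
opening: 0.0336
```

```bash
python3 -c "
from h import *
for i in range(3): r=cam('wrist')
st();crop(r,0,0,640,400,1.25,'w5.png')
plan([.6305,.1173,.19],toolR(1.777),30)"
```

```text
t 6.35 p [0.6247 0.0945 0.2032] r [ 3.1401 -0.      1.7722] F [ 0.99  0.54 -2.05] op 0.034
n 1 dist 27.0 turn [ 0.002 -0.    -0.005]
[30, 21.2, 10.2, 13.2, 0.0015, -0.0, -0.0048]
```

View pics/w5.png

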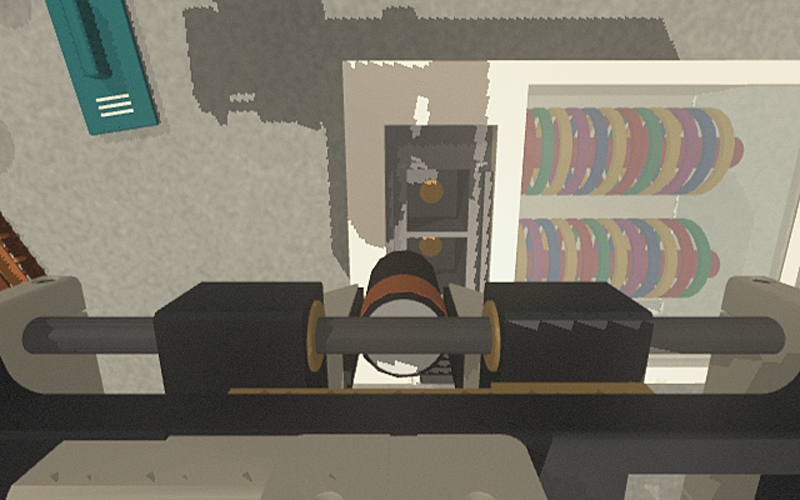

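```bash
python3 -c "
from h import *
r=cam('wrist'); st();crop(r,260,30,160,290,2.5,'w6.png');crop(r,260,80,160,120,5,'w6b.png');import pickle;pickle.dump((r,robot.observe()),open('w6.pkl','wb'))
c=np.array([.5925,.196]);y=.206
def bay(p,o=(.6099,.113),y=.206):
    p=np.array(p,float)/1e3; return [o[0]+p[0]*np.cos(y)-p[1]*np.sin(y),o[1]+p[0]*np.sin(y)+p[1]*np.cos(y),.125+p[2]]
for q in [(-66.5,-32.5,0),(-66.5,32.5,0),(-100,-55,0),(-40.5,-19.5,-12),(-40.5,19.5,-12),(-1.75,-19.5,-12),(-1.75,19.5,-12)]: print(q,proj(r,bay(q)).round(1), (proj(r,bay(q))-[260,80])*5)
"
```

```text
t 6.4 p [0.6248 0.0941 0.2031] r [ 3.1401e+00 -1.0000e-04  1.7713e+00] F [ 0.27 -0.97 -2.74] op 0.0335
(-66.5, -32.5, 0) [[305.2 102.9]] [[226.17157963 114.52353514]]
(-66.5, 32.5, 0) [[396.4 102.5]] [[681.93408964 112.72739035]]
(-100, -55, 0) [[271.6  52.1]] [[  58.248389   -139.35968369]]
(-40.5, -19.5, -12) [[323.5 138.8]] [[317.56128165 293.87901263]]
(-40.5, 19.5, -12) [[374.1 138.6]] [[570.73854614 292.92007211]]
(-1.75, -19.5, -12) [[323.7 187.9]] [[318.25381328 539.65649785]]
(-1.75, 19.5, -12) [[372.4 187.8]] [[561.80148904 538.78510515]]
```

View pics/w6b.png

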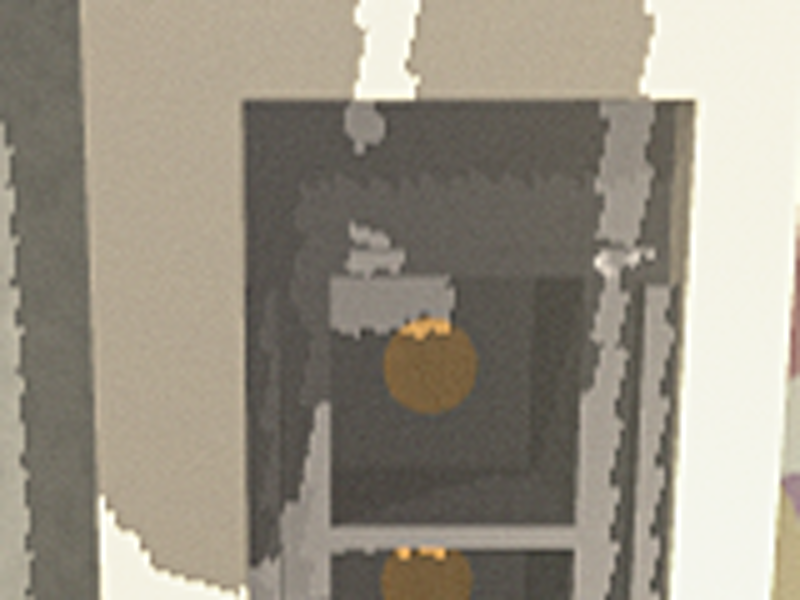

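View pics/w6.png

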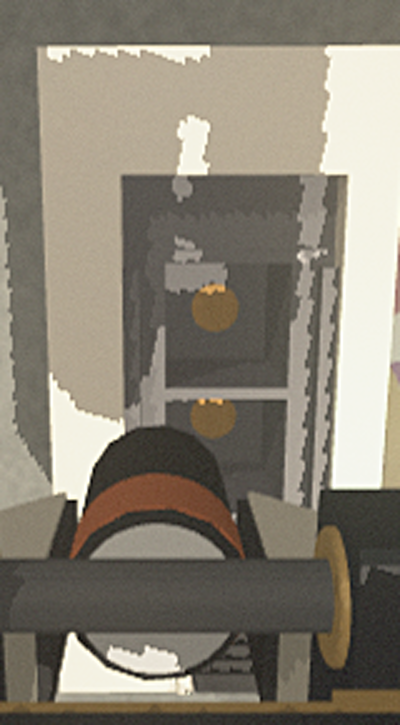

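```bash
python3 -c "
from h import *
import pickle
r,s=pickle.load(open('w6.pkl','rb'))
R=Ro.from_euler('xyz',s['tool_rot'])
p=ray(r,323.2,270,s['tool_pos'][2]+.0293); print('cell top',p,'tool',R.inv().apply(p-s['tool_pos'])*1e3)
f=lambda u,v:(260+u/5,80+v/5)
for n,u,v,z in [('lipR',245,100,.125),('lipL',695,100,.125),('w1a',330,276,.113),('w1b',586,276,.113),('w1c',330,525,.113),('w1d',577,525,.113)]: print(n,ray(r,*f(u,v),z))
def fit(name,W,M):
    W=np.array(W)[:,:2];M=np.array(M,float)/1e3
    mw,mm=W.mean(0),M.mean(0);A=W-mw;B=M-mm
    yaw=np.arctan2((B[:,0]*A[:,1]-B[:,1]*A[:,0]).sum(),(B*A).sum())
    R=np.array([[np.cos(yaw),-np.sin(yaw)],[np.sin(yaw),np.cos(yaw)]])
    o=mw-R@mm; print(name,o,yaw,((W-(M@R.T+o))*1e3).round(1).tolist()); return o,yaw
o,y=fit('bay',[ray(r,*f(u,v),z) for u,v,z in [(245,100,.125),(695,100,.125),(330,276,.113),(586,276,.113),(330,525,.113),(577,525,.113)]],[(-66.5,-32.5),(-66.5,32.5),(-40.5,-19.5),(-40.5,19.5),(-1.75,-19.5),(-1.75,19.5)])
y=.206
"
```

```text
cell top [0.62310957 0.0951802  0.23244858] tool [  1.38068156  -1.42182054 -29.30203452]
lipR [0.54897027 0.06983889 0.125     ]
lipL [0.5361058  0.13258492 0.125     ]
w1a [0.57121244 0.08695486 0.113     ]
w1b [0.56331113 0.12548448 0.113     ]
w1c [0.60945133 0.09490922 0.113     ]
w1d [0.60152058 0.13356906 0.113     ]
bay [0.60726502 0.11454428] 0.20334906885315718 [[0.3, 0.6], [0.5, -0.4], [-0.3, -0.3], [-0.4, 0.0], [-0.0, -0.2], [-0.1, 0.3]]
```

```bash
python3 -c "
from h import *
st()
plan([.6295,.1177,.175],toolR(1.774),30)"
```

```text
t 6.4 p [0.6248 0.0941 0.2031] r [ 3.1401e+00 -1.0000e-04  1.7713e+00] F [ 0.27 -0.97 -2.74] op 0.0335
n 1 dist 37.0 turn [ 0.002 -0.    -0.003]
[30, 22.2, 9.2, 28.2, 0.0015, -0.0001, -0.0027]
```

>>> move_arm(
  increments=[
    [30,22,9,10,0.001,0,-0.003],
    [30,2,1,10,0,0,0],
    [30,0,0,4,0,0,0],
    [30,0,0,0,0,0,0],
  ],
)

```text
time: 6.9
tool_pos: [0.6306, 0.1182, 0.1764]
tool_rot: [-3.14, 0.0, 1.771]
contact_force: [-1.2, 0.2, -1.4]
opening: 0.0336
```

```bash
python3 -c "
from h import *
st()
r=cam('wrist');r=cam('wrist');
st();plan([.6295,.1177,.135],toolR(1.774),30);crop(r,260,30,160,290,2.5,'w7.png')"
```

```text
t 6.9 p [0.6306 0.1182 0.1764] r [-3.1402e+00  1.0000e-04  1.7709e+00] F [-1.22  0.23 -1.44] op 0.0336
t 7.0 p [0.6308 0.1182 0.1771] r [-3.1412e+00  2.0000e-04  1.7708e+00] F [ 0.49 -0.05 -1.02] op 0.0335
n 1 dist 42.1 turn [-0.     0.    -0.003]
[30, -0.2, -1.4, 42.1, -0.0004, 0.0002, -0.0032]
```

View pics/w7.png

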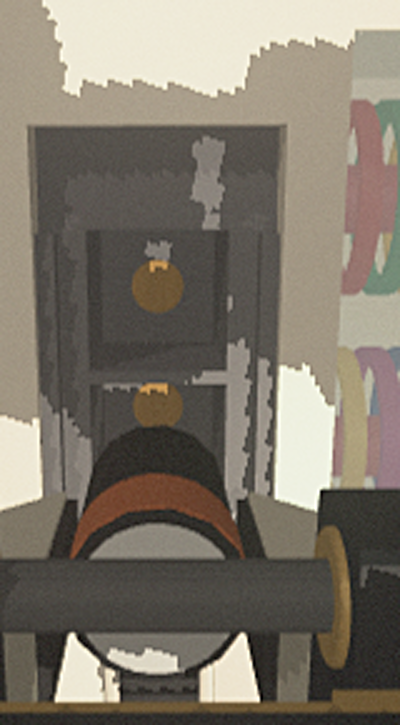

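>>> move_arm(
  increments=[
    [30,0,-1.5,18,0,0,-0.003],
    [30,0,0,14,0,0,0],
    [30,0,0,8,0,0,0],
    [30,0,0,2,0,0,0],
    [30,0,0,0,0,0,0],
  ],
)

```text
time: 7.62
tool_pos: [0.6307, 0.1172, 0.1357]
tool_rot: [3.138, 0.001, 1.773]
contact_force: [0.4, -0.4, -0.6]
opening: 0.0335
```

```bash
python3 -c "
from h import *
r=cam('wrist');
st();crop(r,260,30,160,290,2.5,'w8.png')
plan([.6295,.1177,.135],toolR(1.774),30)
s=cam('scene');crop(s,355,170,100,100,6,'s8.png')"
```

```text
t 7.67 p [0.6307 0.1172 0.1358] r [3.1378e+00 9.0000e-04 1.7729e+00] F [ 0.83 -0.2  -1.08] op 0.0337
n 1 dist 1.5 turn [ 0.004  0.001 -0.001]
[30, 0.7, -1.1, 0.8, 0.0038, 0.0009, -0.0011]
```

View pics/w8.png

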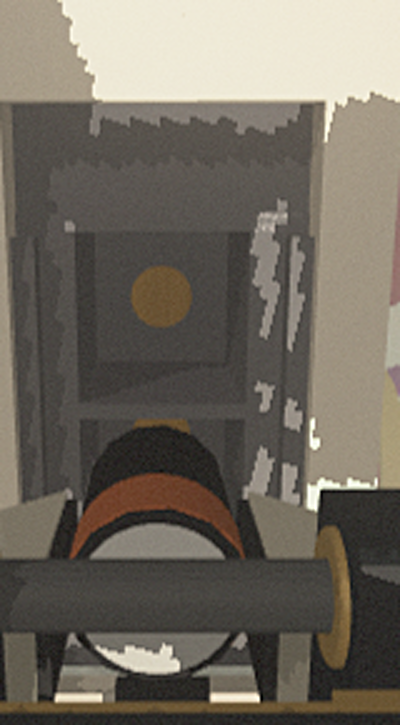

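View pics/s8.png

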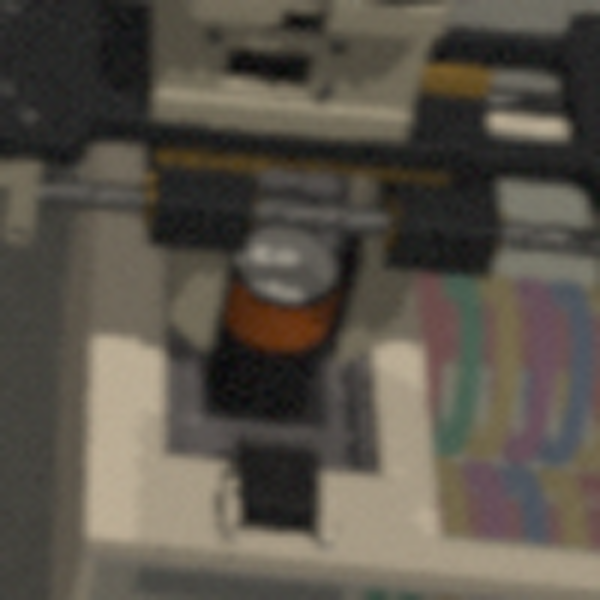

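>>> move_arm(
  increments=[
    [30,0.5,-1.2,4,0.003,0,0],
    [30,0,0,0,0,0,0],
    [48,0,0,0,0,0,0],
    [48,0,0,0,0,0,0],
  ],
)

```text
time: 8.22
tool_pos: [0.6301, 0.1176, 0.1329]
tool_rot: [3.138, 0.001, 1.773]
contact_force: [1.2, 0.2, -0.6]
opening: 0.0466
```

```bash
python3 -c "
from h import *
r=cam('wrist');
st();crop(r,260,30,160,290,2.5,'w9.png')
s=cam('scene');crop(s,355,170,100,100,6,'s9.png')"
```

```text
t 8.28 p [0.6301 0.1176 0.1329] r [3.1384e+00 1.2000e-03 1.7730e+00] F [ 0.03  0.   -0.67] op 0.0475
```

View pics/w9.png

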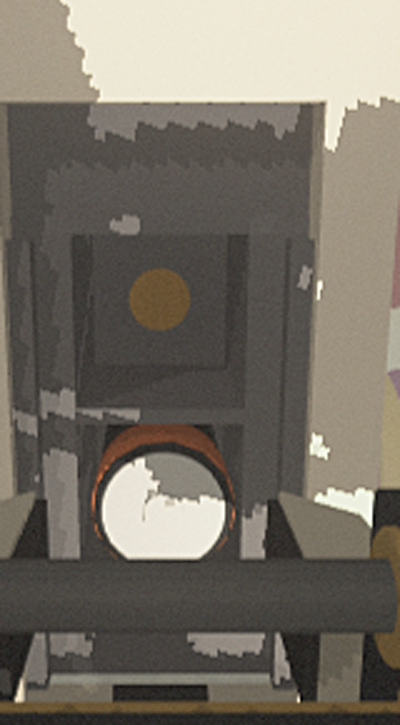

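View pics/s9.png

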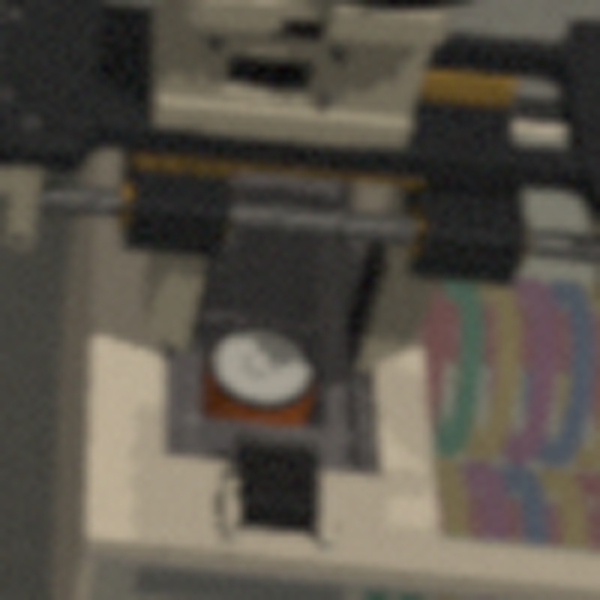

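>>> move_arm(
  increments=[
    [55,0,0,-40,0,0,0],
    [64,-20,-13,-30,0,0,0],
    [64,-45,-28,0,0,0,0],
    [64,-45,-28,0,0,0,0],
    [64,-45,-28,0,0,0,0],
    [64,-45,-28,0,0,0,0],
    [64,-45,-28,0,0,0,0],
    [64,-45,-28,15,0,0,0],
    [64,-45,-28,20,0,0,0],
    [64,-25,-16,25,0,0,0],
    [64,0,0,10,0,0,0],
    [64,0,0,0,0,0,0],
  ],
)

```text
time: 9.82
tool_pos: [0.4805, -0.2929, 0.1364]
tool_rot: [3.13, 0.008, 1.775]
contact_force: [-0.6, 0.4, -0.2]
opening: 0.0643
```

```bash
python3 -c "
from h import *
for i in range(4): r=cam('wrist')
st();crop(r,0,0,640,400,1.25,'w10.png');import pickle;pickle.dump((r,robot.observe()),open('w10.pkl','wb'))
print(proj(r,[.475,-.2985,.06])*1.25)
plan([.475,-.2985,.12],toolR(1.774),64)"
```

```text
t 10.03 p [ 0.4814 -0.2928  0.1377] r [3.1288 0.0099 1.7765] F [-0.05  0.01  0.47] op 0.064
[[396.21624767 246.0111359 ]]
n 1 dist 19.7 turn [0.013 0.01  0.003]
[64, -4.1, -7.7, 17.6, 0.0128, 0.0099, 0.0026]
```

View pics/w10.png

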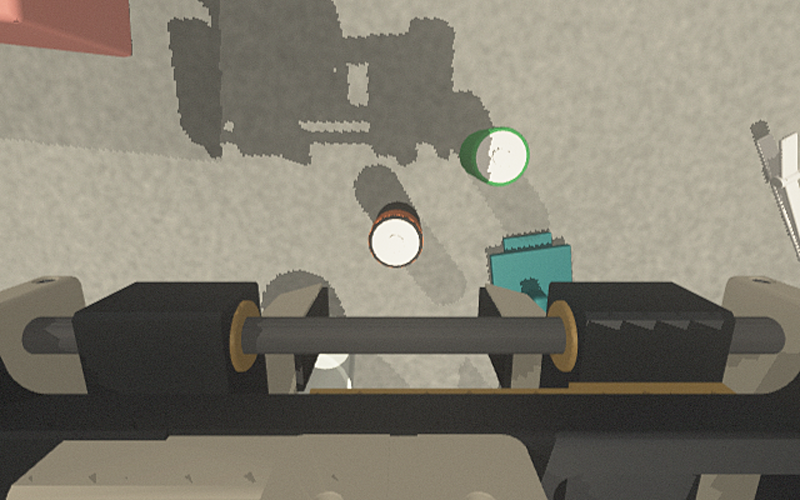

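```bash
python3 -c "
from h import *
import pickle
r,s=pickle.load(open('w10.pkl','rb'))
p=ray(r,316.8,193.6,.06);print(p)
c=Ro.from_euler('xyz',s['tool_rot'])
# remove camera bias (1.4 tool x)
b=c.apply([.0014,0,0]);print(p-b)
plan([p[0]-b[0],p[1]-b[1],.08],toolR(1.774),64)"
```

```text
[ 0.47254683 -0.29913725  0.06      ]
[ 0.47283277 -0.30050767  0.06001383]
n 2 dist 58.8 turn [0.013 0.01  0.003]
[64, -2.6, -5.4, 28.8, 0.0064, 0.0049, 0.0013]
[64, -2.8, -5.2, 28.8, 0.0064, 0.0049, 0.0013]
```

>>> move_arm(
  increments=[
    [64,-3,-6,25,0.006,0.005,0.001],
    [64,-2,-3,20,0.006,0.005,0.001],
    [64,0,0,0,0,0,0],
  ],
)

```text
time: 10.4
tool_pos: [0.4763, -0.2987, 0.0937]
tool_rot: [3.138, 0.003, 1.778]
contact_force: [0.8, 0.1, 0.1]
opening: 0.0642
```

```bash
python3 -c "
from h import *
for i in range(2): r=cam('wrist')
st();crop(r,160,0,320,400,2,'w11.png');import pickle;pickle.dump((r,robot.observe()),open('w11.pkl','wb'))
print((proj(r,[.473,-.3,.06])-[160,0])*2)
plan([.473,-.3,.028],toolR(1.774),64)"
```

```text
t 10.5 p [ 0.4771 -0.2993  0.0951] r [3.1363 0.0052 1.7781] F [-0.47  0.53 -0.37] op 0.0644
[[322.78090797 439.15585954]]
n 2 dist 67.3 turn [0.005 0.005 0.004]
[64, 0.3, -2.3, 33.6, 0.0027, 0.0026, 0.0021]
[64, 0.2, -2.2, 33.6, 0.0027, 0.0026, 0.0021]
```

View pics/w11.png

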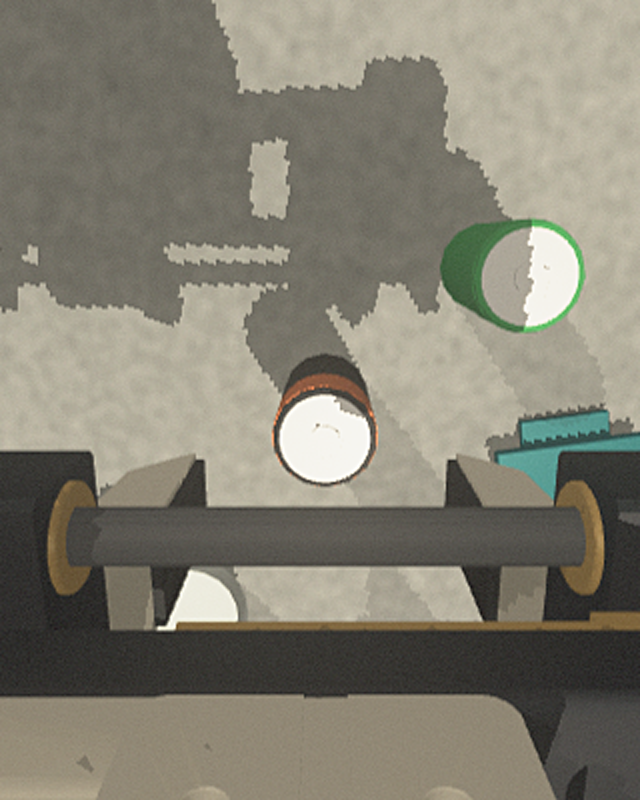

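>>> move_arm(
  increments=[
    [64,0,-4,25,0.003,0.003,0.002],
    [64,0,-2,25,0.003,0.003,0.002],
    [64,0,0,14,0,0,0],
    [64,0,0,0,0,0,0],
  ],
)

```text
time: 11.0
tool_pos: [0.4745, -0.3023, 0.0336]
tool_rot: [3.137, 0.006, 1.775]
contact_force: [-0.5, -0.3, 0.5]
opening: 0.0642
```

```bash
python3 -c "
from h import *
for i in range(1): r=cam('wrist')
s=st();crop(r,160,0,320,400,2,'w12.png')
t=(proj(r,[.473,-.3,.06])-[160,0])*2;print(t)
p=ray(r,160+329/2,272,.06); R=Ro.from_euler('xyz',s['tool_rot']); print(p, R.inv().apply(p-s['tool_pos'])*1e3)
plan([.473,-.3,.028],toolR(1.774),64)"
```

```text
t 11.05 p [ 0.4749 -0.3025  0.0342] r [3.1362 0.0066 1.7749] F [-0.68  0.09  0.08] op 0.0642
[[332.29226708 536.18569878]]
[ 0.4750601  -0.30033069  0.06      ] [  1.94841709   0.77629455 -25.77876892]
n 1 dist 7.0 turn [0.005 0.007 0.001]
[64, 2.9, -1.3, 6.2, 0.0054, 0.0066, 0.0009]
```

View pics/w12.png

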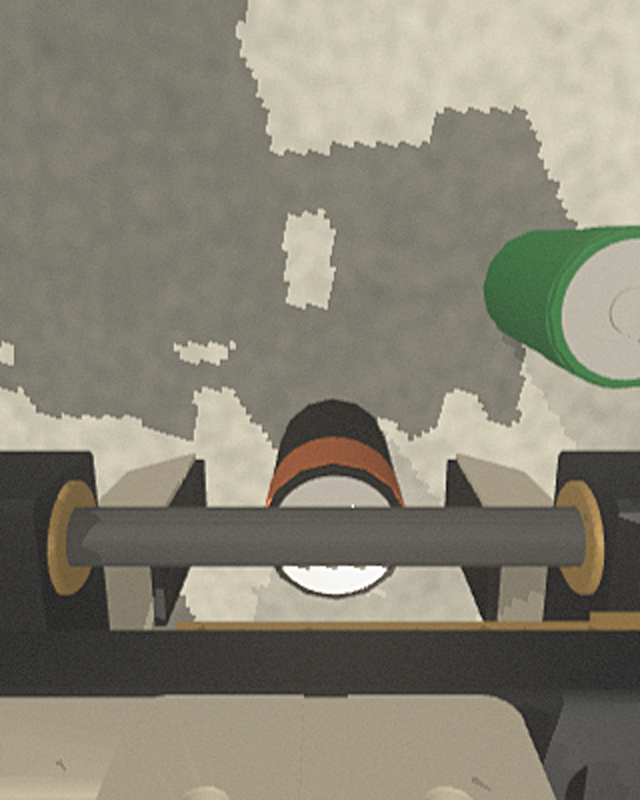

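>>> move_arm(
  increments=[
    [60,3,-2,5,0.005,0.006,0],
    [60,0,0,0,0,0,0],
    [30,0,0,0,0,0,0],
    [30,0,0,0,0,0,0],
    [30,0,0,0,0,0,0],
    [30,0,0,0,0,0,0],
  ],
  newtons=15,
)

```text
time: 11.8
tool_pos: [0.4735, -0.3007, 0.0314]
tool_rot: [3.139, 0.004, 1.775]
contact_force: [0.0, -0.8, 0.1]
opening: 0.0336
```

```bash
python3 -c "
from h import *
s=st()
plan([.588,.1093,.2],toolR(1.774),30)"
```

```text
t 11.8 p [ 0.4735 -0.3007  0.0314] r [3.1387 0.0037 1.7751] F [ 0.03 -0.8   0.05] op 0.0336
n 9 dist 457.9 turn [0.003 0.004 0.001]
[30, 42.0, 21.8, -18.8, 0.0003, 0.0004, 0.0001]
[30, 42.0, 21.7, -18.8, 0.0003, 0.0004, 0.0001]
[30, 42.0, 21.7, -18.8, 0.0003, 0.0004, 0.0001]
[30, 42.0, 21.7, -18.8, 0.0003, 0.0004, 0.0001]
[30, 42.0, 21.7, -18.8, 0.0003, 0.0004, 0.0001]
[30, 42.0, 21.7, -18.8, 0.0003, 0.0004, 0.0001]
[30, 42.0, 21.7, -18.8, 0.0003, 0.0004, 0.0001]
[30, 42.0, 21.7, -18.8, 0.0003, 0.0004, 0.0001]
[30, 42.0, 21.7, -18.7, 0.0003, 0.0004, 0.0001]
```

>>> move_arm(
  increments=[
    [30,0,0,-40,0,0,0],
    [30,0,0,-55,0,0,0],
    [30,20,10,-50,0,0,0],
    [30,45,23,-22,0,0,0],
    [30,50,26,0,0,0,0],
    [30,50,26,0,0,0,0],
    [30,50,26,0,0,0,0],
    [30,50,26,0,0,0,0],
    [30,50,26,0,0,0,0],
    [30,40,20,0,0,0,0],
    [30,10,8,0,0,0,0],
    [30,0,0,0,0,0,0],
  ],
)

```text
time: 13.3
tool_pos: [0.5884, 0.1072, 0.2012]
tool_rot: [3.141, 0.001, 1.772]
contact_force: [0.0, 0.5, -1.2]
opening: 0.0334
```

```bash
python3 -c "
from h import *
for i in range(4): r=cam('wrist')
s=st();crop(r,260,30,160,290,2.5,'w13.png');import pickle;pickle.dump((r,robot.observe()),open('w13.pkl','wb'))
plan([.588,.1093,.18],toolR(1.774),30)"
```

```text
t 13.5 p [0.5883 0.1054 0.2016] r [3.1408e+00 1.1000e-03 1.7691e+00] F [-0.36 -1.02 -2.1 ] op 0.0335
n 1 dist 22.0 turn [ 0.001  0.001 -0.005]
[30, 3.9, 0.4, 21.6, 0.0008, 0.0011, -0.0049]
```

View pics/w13.png

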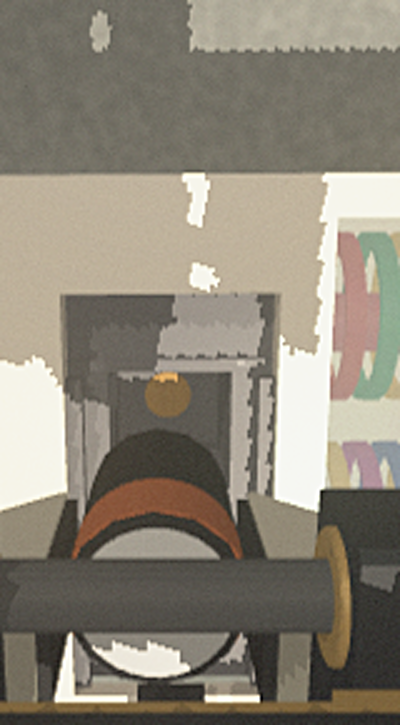

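```bash
python3 -c "
from h import *
import pickle
r,s=pickle.load(open('w13.pkl','rb'))
R=Ro.from_euler('xyz',s['tool_rot'])
f=lambda u,v:(260+u/2.5,30+v/2.5)
p=ray(r,*f(158,602),s['tool_pos'][2]+.0286); off=R.inv().apply(p-s['tool_pos'])*1e3;print('cell tool',off)
W=[ray(r,*f(u,v),z)[:2] for u,v,z in [(62,294,.125),(281,294,.125),(110,373,.113),(232,373,.113)]]
M=np.array([(-66.5,-32.5),(-66.5,32.5),(-40.5,-19.5),(-40.5,19.5)])/1e3
y=.2035;Rb=np.array([[np.cos(y),-np.sin(y)],[np.sin(y),np.cos(y)]])
for w,m in zip(W,M): print((w-Rb@m).round(4))
o=np.mean([w-Rb@m for w,m in zip(W,M)],0); w1=o+Rb@[-.021,0]; print(o,'w1',w1)
t=w1-R.apply([off[0],off[1],0])[:2]/1e3; print('TCP target',t)
plan([t[0],t[1],.18],toolR(1.774),30)"
```

```text
cell tool [  1.11910504  -0.77853585 -28.60192074]
[0.6073 0.1152]
[0.6077 0.1145]
[0.6072 0.1151]
[0.6074 0.1147]
[0.6073974 0.1148719] w1 [0.58683073 0.11062783]
TCP target [0.58781443 0.10968399]
n 1 dist 22.1 turn [ 0.001  0.001 -0.005]
[30, 4.3, 0.3, 21.6, 0.0008, 0.0011, -0.0049]
```

>>> move_arm(
  increments=[
    [30,4,0,15,0.001,0.001,-0.005],
    [30,1,0,10,0,0,0],
    [30,0,0,0,0,0,0],
    [30,0,0,0,0,0,0],
  ],
)

```text
time: 14.0
tool_pos: [0.5868, 0.1082, 0.1744]
tool_rot: [-3.14, 0.0, 1.771]
contact_force: [-0.2, 0.2, -0.8]
opening: 0.0336
```

```bash
python3 -c "
from h import *
r=cam('wrist');st();crop(r,260,30,160,290,2.5,'w14.png')
plan([.5878,.1097,.134],toolR(1.774),30)"
```

```text
t 14.05 p [0.5867 0.1082 0.1744] r [-3.1399e+00  1.0000e-04  1.7710e+00] F [-0.05  0.08 -1.76] op 0.0337
n 1 dist 40.5 turn [-0.002  0.    -0.003]
[30, 1.2, 1.4, 40.4, -0.0017, 0.0001, -0.003]
```

View pics/w14.png

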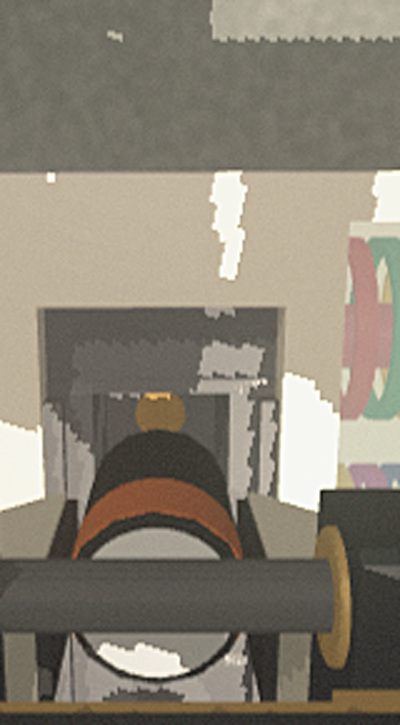

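>>> move_arm(
  increments=[
    [30,1.2,1.4,18,-0.002,0,-0.003],
    [30,0,0,12,0,0,0],
    [30,0,0,4,0,0,0],
    [30,0,0,0,0,0,0],
  ],
)

```text
time: 14.55
tool_pos: [0.5889, 0.1097, 0.1409]
tool_rot: [3.138, 0.001, 1.774]
contact_force: [0.3, -0.4, -1.6]
opening: 0.0334
```

```bash
python3 -c "
from h import *
r=cam('wrist');st();crop(r,260,30,160,290,2.5,'w15.png')
plan([.5878,.1097,.134],toolR(1.774),30)
s=cam('scene');crop(s,355,170,100,100,6,'s15.png')"
```

```text
t 14.6 p [0.589  0.1097 0.1411] r [3.1379e+00 7.0000e-04 1.7741e+00] F [ 0.77  0.31 -1.69] op 0.0338
n 1 dist 7.2 turn [0.004 0.001 0.   ]
[30, 0.3, -1.2, 7.1, 0.0037, 0.0007, 0.0001]
```

View pics/w15.png

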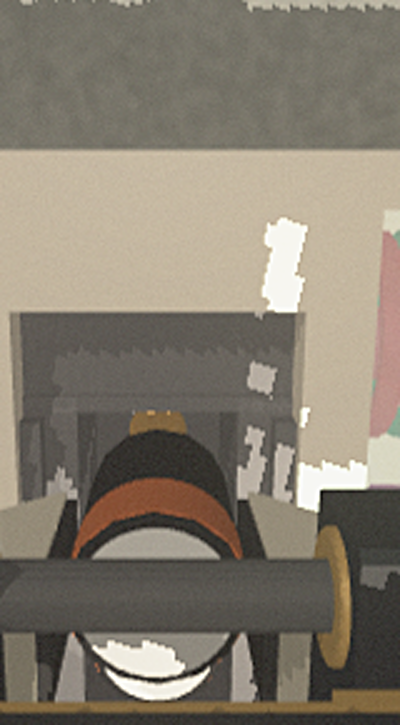

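View pics/s15.png

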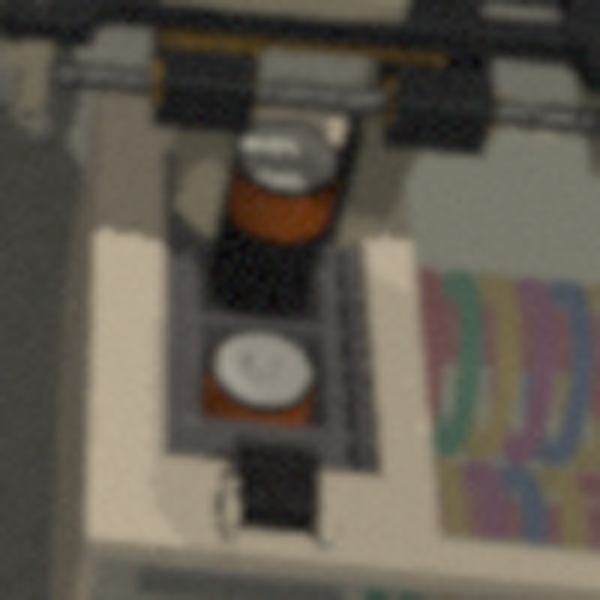

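>>> move_arm(
  increments=[
    [30,0.3,-1.2,8,0.003,0,0],
    [30,0,0,2,0,0,0],
    [30,0,0,0,0,0,0],
    [48,0,0,0,0,0,0],
    [48,0,0,0,0,0,0],
    [48,0,0,-15,0,0,0],
  ],
)

```text
time: 15.4
tool_pos: [0.5879, 0.1098, 0.1467]
tool_rot: [3.14, 0.001, 1.774]
contact_force: [0.5, 0.2, -0.4]
opening: 0.0476
```

```bash
python3 -c "
from h import *
r=cam('wrist');st();crop(r,260,30,160,290,2.5,'w16.png')
s=cam('scene');crop(s,355,170,100,100,6,'s16.png')"
```

```text
t 15.45 p [0.5895 0.1099 0.1498] r [3.1352e+00 1.6000e-03 1.7741e+00] F [ 0.17 -0.43  1.42] op 0.0477
```

View pics/s16.png

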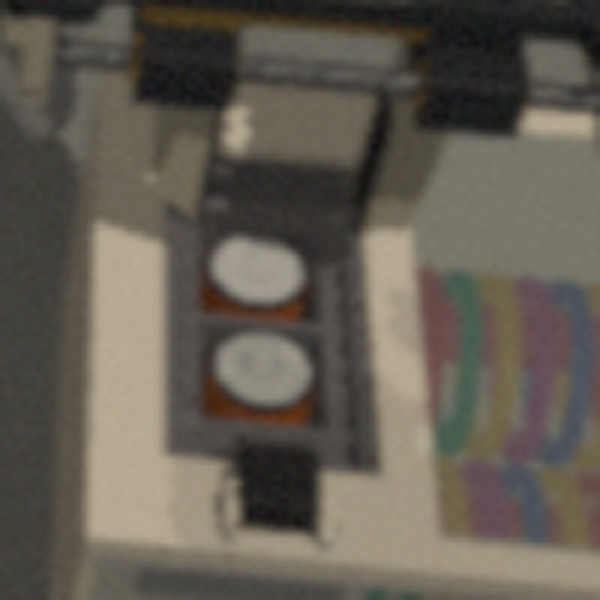

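>>> move_arm(
  increments=[
    [50,0,0,-40,0,0,0],
    [50,-20,-8,-15,0,0,0],
    [50,-45,-20,0,0,0,-0.03],
    [50,-50,-20,0,0,0,-0.03],
    [50,-50,-18,0,0,0,-0.03],
    [50,-50,-16,5,0,0,-0.03],
    [50,-40,-12,15,0,0,-0.026],
    [50,-15,-4,20,0,0,0],
    [50,0,0,5,0,0,0],
    [50,0,0,0,0,0,0],
  ],
)

```text
time: 16.75
tool_pos: [0.5606, -0.1903, 0.1605]
tool_rot: [3.134, 0.005, 1.923]
contact_force: [0.1, 0.0, 0.8]
opening: 0.0499
```

```bash
python3 -c "
from h import *
for i in range(4): r=cam('wrist')
s=st();crop(r,0,0,640,400,1.25,'w17.png');import pickle;pickle.dump((r,robot.observe()),open('w17.pkl','wb'))
plan([.53,-.178,.12],toolR(1.92),50)"
```

```text
t 16.95 p [ 0.5615 -0.1898  0.1614] r [3.1327 0.0066 1.9245] F [-0.05  0.12 -1.12] op 0.05
n 1 dist 53.3 turn [0.009 0.007 0.005]
[50, 22.2, -25.8, 41.0, 0.0089, 0.0066, 0.0045]
```

View pics/w17.png

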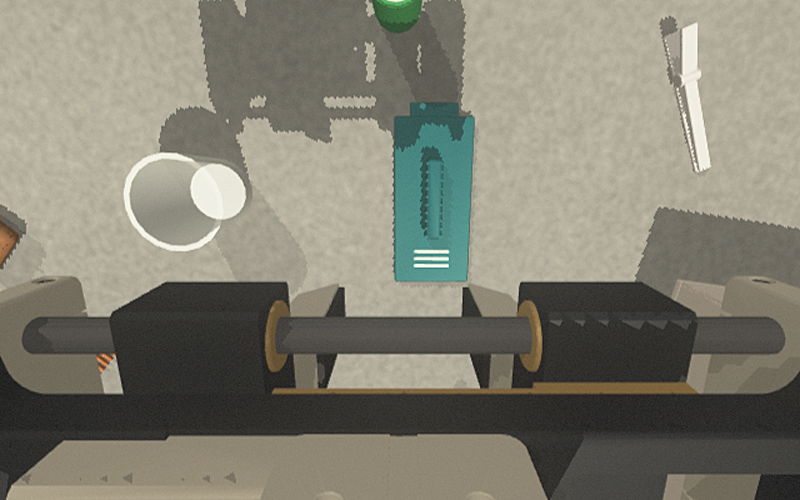

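```bash
python3 -c "
from h import *
import pickle
r,s=pickle.load(open('w17.pkl','rb'));crop(r,300,75,100,155,5,'w17c.png')"
```

```text
(no output)
```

View pics/w17c.png

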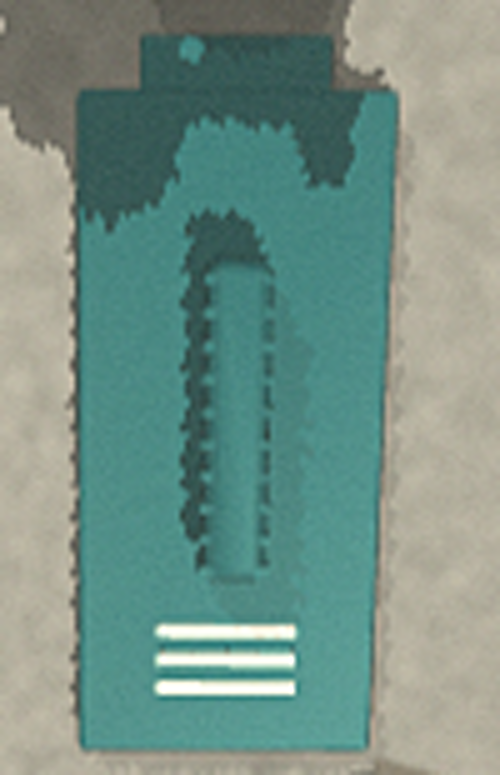

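```bash
cat >> h.py <<'E'
def fit(name,W,M):
    W=np.array(W)[:,:2];M=np.array(M,float)/1e3
    mw,mm=W.mean(0),M.mean(0);A=W-mw;B=M-mm
    yaw=np.arctan2((B[:,0]*A[:,1]-B[:,1]*A[:,0]).sum(),(B*A).sum())
    R=np.array([[np.cos(yaw),-np.sin(yaw)],[np.sin(yaw),np.cos(yaw)]])
    o=mw-R@mm; print(name,o,yaw,((W-(M@R.T+o))*1e3).round(1).tolist()); return o,yaw
E
python3 -c "
from h import *
import pickle
r,s=pickle.load(open('w17.pkl','rb'))
f=lambda u,v:(300+(u+.5)/5-.5,75+(v+.5)/5-.5)
o,y=fit('cover',[ray(r,*f(u,v),z) for u,v,z in [(80,92,.0095),(397,92,.0095),(80,750,.0095),(368,750,.0095),(142,37,.004),(333,37,.004)]],[(-65,-30),(-65,30),(65,-30),(65,30),(-75,-18),(-75,18)])
R=Ro.from_euler('xyz',s['tool_rot'])
Rb=np.array([[np.cos(y),-np.sin(y)],[np.sin(y),np.cos(y)]])
rib=o+Rb@[-.005,0]; print('rib',rib,'minus bias',rib-R.apply([.0013,-.0,0])[:2])
t=rib-R.apply([.0013,0,0])[:2]
plan([t[0],t[1],.08],toolR(y+np.pi/2),50)
plan([t[0],t[1],.08],toolR(y+np.pi/2),50,n=1)
"
```

```text
cover [ 0.53166917 -0.17673326] 0.35204073097593114 [[0.2, 0.8], [0.5, -0.4], [-0.6, 0.1], [-0.6, -0.6], [0.2, 0.3], [0.3, -0.0]]
rib [ 0.52697582 -0.17845733] minus bias [ 0.52742608 -0.17967684]
n 2 dist 88.8 turn [0.009 0.007 0.002]
[50, 10.9, -14.6, 40.5, 0.0045, 0.0033, 0.0008]
[50, 10.8, -14.4, 40.6, 0.0045, 0.0033, 0.0008]
n 1 dist 88.8 turn [0.009 0.007 0.002]
[50, 21.8, -29.2, 81.0, 0.0089, 0.0066, 0.0017]
```

>>> move_arm(
  increments=[
    [50,11,-15,35,0.005,0.004,0.001],
    [50,10,-14,35,0.005,0.003,0.001],
    [50,0,0,20,0,0,0],
    [50,0,0,0,0,0,0],
  ],
)

```text
time: 17.45
tool_pos: [0.5293, -0.1779, 0.0723]
tool_rot: [3.138, 0.005, 1.927]
contact_force: [1.0, -1.0, 0.5]
opening: 0.0497
```

```bash
python3 -c "
from h import *
for i in range(2): r=cam('wrist')
s=st();crop(r,160,0,320,400,2,'w18.png');import pickle;pickle.dump((r,robot.observe()),open('w18.pkl','wb'))
plan([.5274,-.1797,.011],toolR(1.923),50)"
```

```text
t 17.55 p [ 0.5304 -0.1787  0.0739] r [3.1356 0.0069 1.9272] F [-1.12  0.25  0.45] op 0.0494
n 2 dist 63.0 turn [0.006 0.007 0.004]
[50, 0.3, -1.8, 31.4, 0.003, 0.0034, 0.0021]
[50, 0.1, -1.7, 31.4, 0.003, 0.0034, 0.0021]
```

View pics/w18.png

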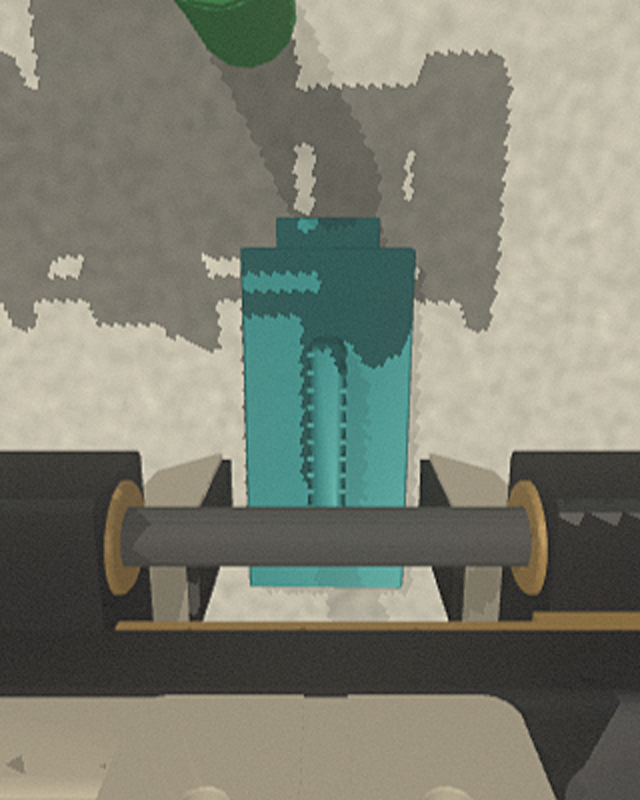

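>>> move_arm(
  increments=[
    [50,0,-3,30,0.003,0.004,0.002],
    [50,0,-1,20,0.003,0.003,0.001],
    [50,0,0,8,0,0,0],
    [50,0,0,0,0,0,0],
  ],
)

```text
time: 18.05
tool_pos: [0.5318, -0.1817, 0.0204]
tool_rot: [3.134, 0.008, 1.926]
contact_force: [-0.7, 0.7, 0.0]
opening: 0.0501
```

```bash
python3 -c "
from h import *
r=cam('wrist')
s=st();crop(r,160,0,320,400,2,'w19.png')
plan([.5274,-.1797,.011],toolR(1.923),50)"
```

```text
t 18.1 p [ 0.5321 -0.1819  0.0208] r [3.133  0.0091 1.9256] F [-0.29 -0.46  0.44] op 0.0498
n 1 dist 11.1 turn [0.009 0.009 0.003]
[50, 3.8, -3.8, 9.7, 0.0086, 0.0091, 0.0026]
```

View pics/w19.png

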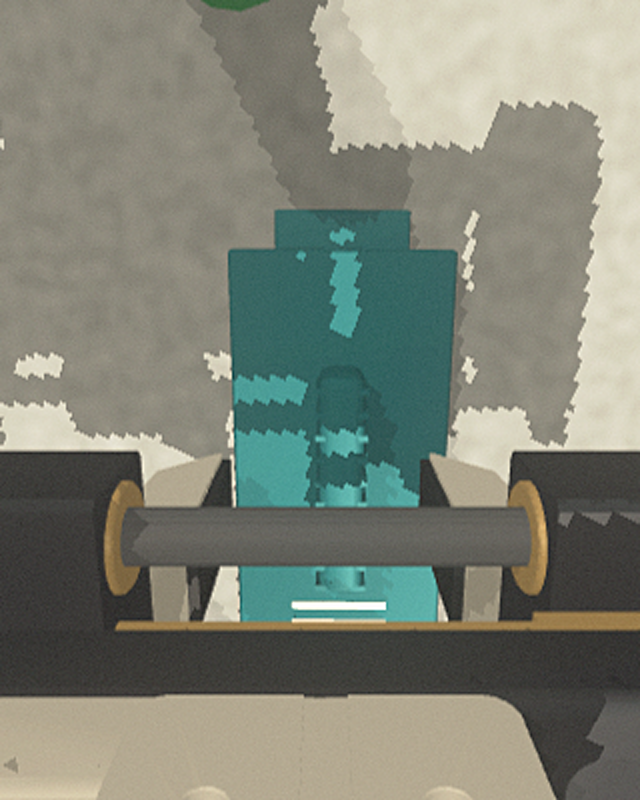

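>>> move_arm(
  increments=[
    [50,4,-3,6,0.008,0.009,0.002],
    [45,0,0,3,0,0,0],
    [45,0,0,0,0,0,0],
  ],
)

```text
time: 18.48
tool_pos: [0.5287, -0.1794, 0.013]
tool_rot: [3.139, 0.002, 1.924]
contact_force: [0.6, -0.4, 0.6]
opening: 0.0448
```

```bash
python3 -c "
from h import *
r=cam('wrist')
s=st();crop(r,160,0,320,400,2,'w20.png')
plan([.5274,-.1797,.011],toolR(1.923),50)"
```

```text
t 18.52 p [ 0.5287 -0.1794  0.013 ] r [3.1395e+00 1.7000e-03 1.9238e+00] F [-0.08  0.3  -0.06] op 0.0452
n 1 dist 2.4 turn [0.002 0.002 0.001]
[50, 0.2, -1.4, 2.0, 0.0021, 0.0017, 0.0008]
```

View pics/w20.png

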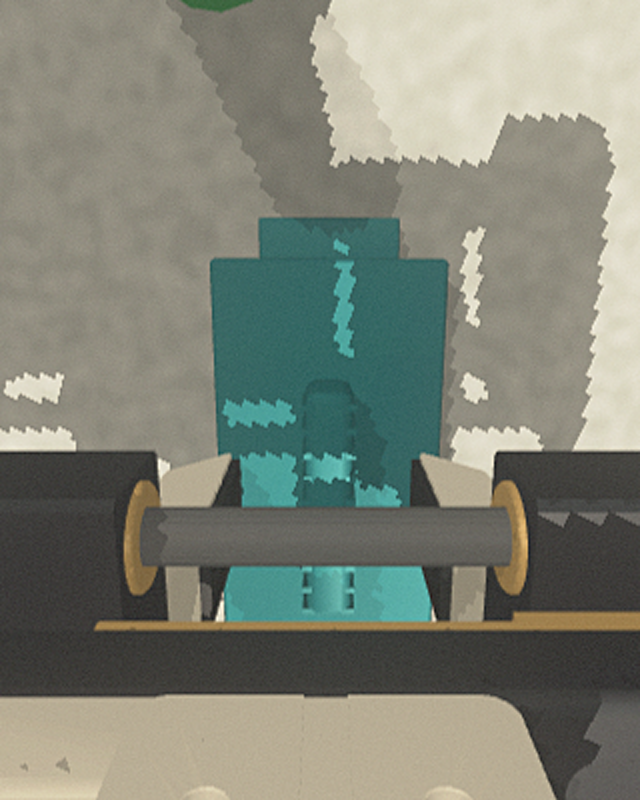

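>>> move_arm(
  increments=[
    [45,0,-1,1.3,0.002,0.002,0],
    [8,0,0,0,0,0,0],
    [8,0,0,0,0,0,0],
    [8,0,0,0,0,0,0],
    [8,0,0,0,0,0,0],
    [8,0,0,0,0,0,0],
  ],
  newtons=40,
)

```text
time: 19.27
tool_pos: [0.5279, -0.1799, 0.0118]
tool_rot: [3.141, -0.0, 1.924]
contact_force: [-0.2, 0.3, -0.8]
opening: 0.0117
```

```bash
python3 -c "
from h import *
r=cam('wrist')
s=st();crop(r,160,0,320,400,2,'w21.png')
s=cam('scene');crop(s,220,130,90,140,4,'s21.png')"
```

```text
t 19.32 p [ 0.5279 -0.1798  0.0118] r [ 3.1414e+00 -2.0000e-04  1.9237e+00] F [-0.09  0.64 -0.22] op 0.0116
```

View pics/w21.png

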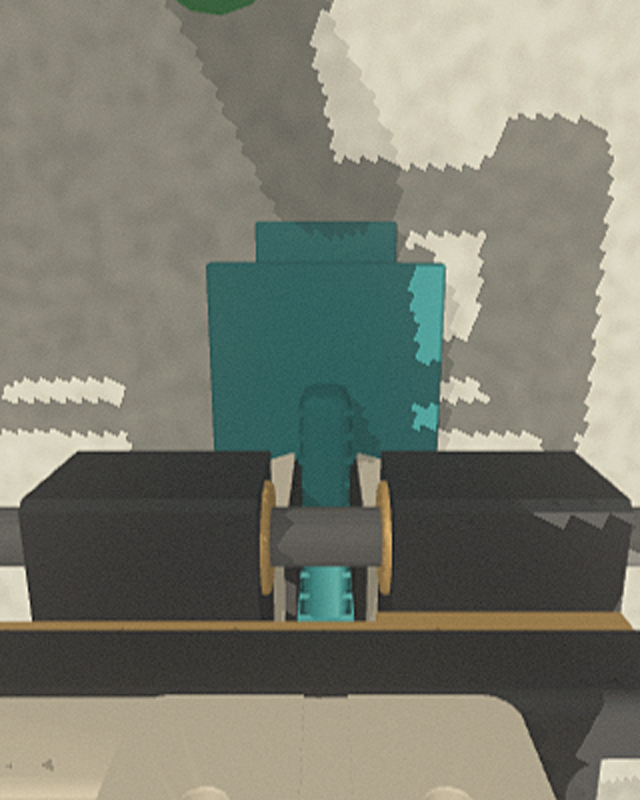

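```bash
python3 -c "
from h import *
r=cam('wrist'); s=st()
R=Ro.from_euler('xyz',s['tool_rot'])
f=lambda u,v:(160+(u+.5)/2-.5,(v+.5)/2-.5)
for u,v,z,m in [(257,222,.004,(-75,-18)),(396,222,.004,(-75,18)),(207,264,.0095,(-65,-30)),(446,264,.0095,(-65,30))]:
    p=ray(r,*f(u,v),z); q=R.inv().apply(p-s['tool_pos'])*1e3; print(m,q.round(2), 'TCP at cover x',(m[0]-q[1]).round(2),'y',(m[1]-q[0]).round(2))
"
```

```text
t 19.43 p [ 0.5279 -0.1799  0.0119] r [ 3.1414e+00 -2.0000e-04  1.9237e+00] F [ 0.11  0.3  -0.55] op 0.0119
(-75, -18) [-16.58 -70.27   7.83] TCP at cover x -4.73 y -1.42
(-75, 18) [ 18.44 -70.3    7.84] TCP at cover x -4.7 y -0.44
(-65, -30) [-28.64 -60.12   2.33] TCP at cover x -4.88 y -1.36
(-65, 30) [ 30.51 -60.17   2.34] TCP at cover x -4.83 y -0.51
```

```bash
cat >> h.py <<'E'
BO=np.array([.6074,.1148,.125]); BY=.2033
G=np.array([-4.8,-.9,11.9])/1e3
M0=Ro.from_matrix(np.array([[0,1,0],[1,0,0],[0,0,-1]]).T)
def tgt(ox,oz,th,g=G,oy=0):
    Rz=Ro.from_euler('z',BY); C=Ro.from_euler('y',-th)
    return BO+Rz.apply(np.array([ox,oy,oz])/1e3+C.apply(g)), Rz*C*M0
def where(g=G):
    s=st(); Rt=Ro.from_euler('xyz',s['tool_rot']); C=Ro.from_euler('z',-BY)*Rt*M0.inv()
    o=Ro.from_euler('z',-BY).apply(np.array(s['tool_pos'])-BO)-C.apply(g)
    v=C.as_euler('zyx'); print('cover origin in bay mm',(o*1e3).round(2),'theta',round(-v[1],4),'yaw',round(v[0],4),'roll',round(v[2],4))
E
python3 -c "
from h import *
where()
for a in [(16,45,.3),(16,10.6,.3),(.5,10.6,.3),(.5,0,.15),(.5,-9.5,0)]:
    p,R=tgt(*a);print(a,p.round(4),R.as_euler('xyz').round(3))
"
```

```text
t 19.43 p [ 0.5279 -0.1799  0.0119] r [ 3.1414e+00 -2.0000e-04  1.9237e+00] F [ 0.11  0.3  -0.55] op 0.0119
cover origin in bay mm [-132.77 -270.93 -125.05] theta 0.0002 yaw 0.1496 roll 0.0002
(16, 45, 0.3) [0.6153 0.1155 0.18  ] [ 2.842 -0.     1.774]
(16, 10.6, 0.3) [0.6153 0.1155 0.1456] [ 2.842 -0.     1.774]
(0.5, 10.6, 0.3) [0.6001 0.1124 0.1456] [ 2.842 -0.     1.774]
(0.5, 0, 0.15) [0.6017 0.1127 0.136 ] [2.992 0.    1.774]
(0.5, -9.5, 0) [0.6034 0.1131 0.1274] [3.142 0.    1.774]
```

>>> move_arm(
  increments=[
    [8,0,0,-10,0,0,0],
    [8,0,0,-40,0,0,0],
    [8,0,0,-55,0,0,0],
    [8,0,0,-55,0,0,0],
    [8,0,0,-35,0,0,0],
  ],
)

```text
time: 20.05
tool_pos: [0.5261, -0.1791, 0.2118]
tool_rot: [-3.137, -0.005, 1.923]
contact_force: [0.6, -0.3, -0.6]
opening: 0.0117
```

```bash
python3 -c "
from h import *
st()
p,R=tgt(16,45,.3)
plan(p,R,8,vmax=45)
"
```

```text
t 20.05 p [ 0.5261 -0.1791  0.2118] r [-3.1373 -0.0051  1.9235] F [ 0.56 -0.27 -0.55] op 0.0117
n 7 dist 309.5 turn [-0.304 -0.027  0.148]
[8, 35.1, 26.5, 4.6, -0.0434, -0.0039, 0.0211]
[8, 35.6, 25.5, 5.6, -0.0434, -0.0039, 0.0211]
[8, 36.2, 24.5, 6.6, -0.0434, -0.0039, 0.0211]
[8, 36.7, 23.5, 7.5, -0.0434, -0.0039, 0.0211]
[8, 37.2, 22.3, 8.3, -0.0434, -0.0039, 0.0211]
[8, 37.7, 21.2, 9.1, -0.0434, -0.0039, 0.0211]
[8, 38.2, 19.9, 9.9, -0.0434, -0.0039, 0.0211]
```

>>> move_arm(
  increments=[
    [8,35,26,0,-0.043,-0.004,0.021],
    [8,36,26,1,-0.043,-0.004,0.021],
    [8,36,25,2,-0.043,-0.004,0.021],
    [8,37,24,3,-0.043,-0.004,0.021],
    [8,37,23,5,-0.043,-0.004,0.021],
    [8,38,22,6,-0.043,-0.004,0.021],
    [8,38,21,8,-0.043,-0.004,0.021],
    [8,0,0,0,0,0,0],
    [8,0,0,0,0,0,0],
  ],
)

```text
time: 21.18
tool_pos: [0.6195, 0.1232, 0.2174]
tool_rot: [2.824, 0.006, 1.769]
contact_force: [0.2, 0.1, -0.5]
opening: 0.0115
```

```bash
python3 -c "
from h import *
for i in range(3): r=cam('wrist')
where();crop(r,0,0,640,400,1.25,'w22.png')
p,R=tgt(16,45,.3)
plan(p,R,8,vmax=45)
s=cam('scene');crop(s,340,100,130,200,3,'s22.png')
"
```

```text
t 21.32 p [0.6198 0.1224 0.2173] r [2.824  0.006  1.7668] F [ 0.24 -0.16 -1.31] op 0.0114
cover origin in bay mm [21.99  5.69 82.52] theta 0.3176 yaw -0.0077 roll -0.0084
n 1 dist 38.3 turn [ 0.018  0.008 -0.005]
[8, -5.6, -17.2, 33.7, 0.0176, 0.008, -0.0051]
```

View pics/w22.png

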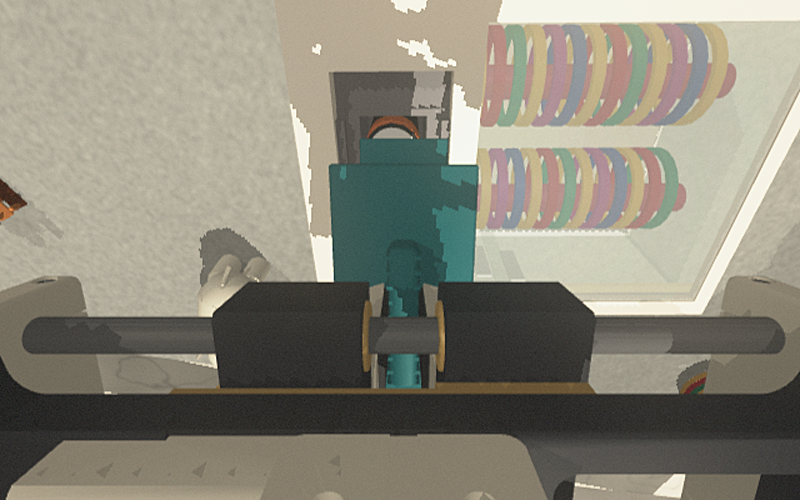

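View pics/s22.png

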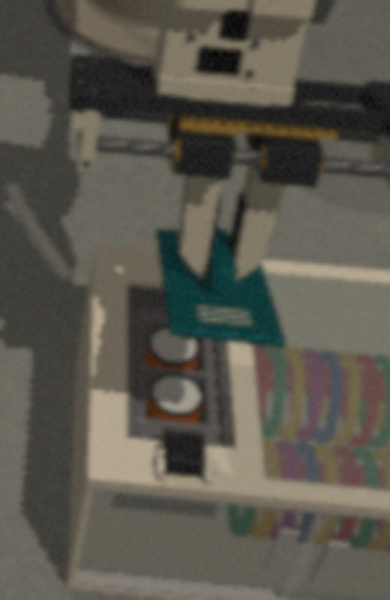

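>>> move_arm(
  increments=[
    [8,-5.5,-14,20,0.018,0.008,-0.005],
    [8,-1,-4,16,0,0,0],
    [8,0,0,0,0,0,0],
    [8,0,0,0,0,0,0],
  ],
)

```text
time: 21.88
tool_pos: [0.6133, 0.1108, 0.1728]
tool_rot: [2.848, -0.001, 1.771]
contact_force: [0.7, -0.9, -0.5]
opening: 0.0115
```

```bash
python3 -c "
from h import *
for i in range(2): r=cam('wrist')
where();crop(r,220,20,200,240,3,'w23.png')
import pickle;pickle.dump((r,robot.observe()),open('w23.pkl','wb'))
p,R=tgt(16,25,.3)
plan(p,R,8,vmax=45)
"
```

```text
t 21.98 p [0.6134 0.111  0.1732] r [ 2.8476e+00 -9.0000e-04  1.7715e+00] F [ 0.3  -0.23 -0.61] op 0.0117
cover origin in bay mm [13.19 -4.01 38.21] theta 0.294 yaw -0.0027 roll 0.0001
n 1 dist 14.1 turn [-0.006 -0.    -0.003]
[8, 4.0, -1.2, 13.5, -0.006, -0.0001, -0.0027]
```

View pics/w23.png

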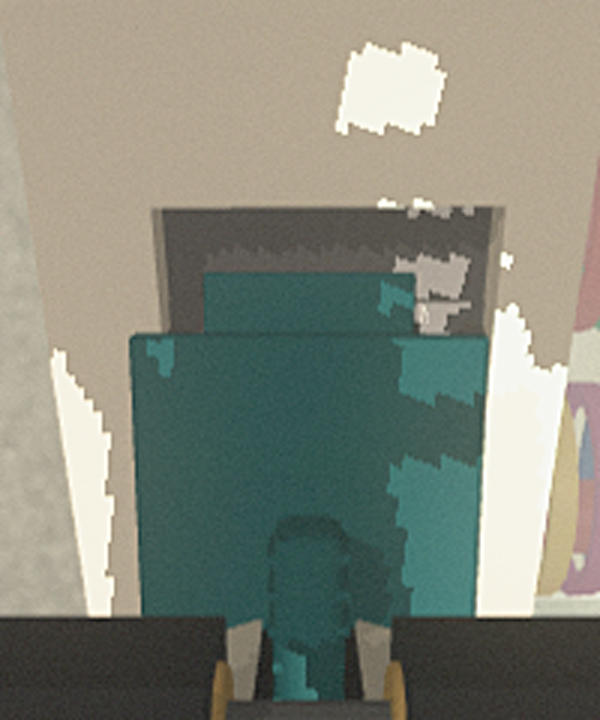

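```bash
cat > chk.py <<'E'
from h import *
import pickle,sys
def chk(r,s,lip,ton,pl,g=G):
    Rz=Ro.from_euler('z',BY)
    for (u,v),m in zip(lip,[(-66.5,-32.5),(-66.5,32.5)]):
        p=ray(r,u,v,.125); print('lip bay',(Rz.inv().apply(p-BO)*1e3).round(1),m)
    Rt=Ro.from_euler('xyz',s['tool_rot'])
    C=Rt*M0.inv(); o=np.array(s['tool_pos'])-C.apply(g)
    mk=[(-75,-18,4),(-75,18,4),(-65,-30,9.5),(-65,30,9.5)]
    P=[o+C.apply(np.array(m)/1e3) for m in mk]
    print('pred',proj(r,P).round(1).tolist(),'obs',np.round(ton+pl,1).tolist())
E
python3 -c "
from chk import *
r,s=pickle.load(open('w23.pkl','rb'))
f=lambda u,v:(220+(u+.5)/3-.5,20+(v+.5)/3-.5)
chk(r,s,[f(155,208),f(504,208)],[f(205,273),f(415,273)],[f(130,335),f(488,335)])
"
```

```text
lip bay [-66.6 -32.2   0. ] (-66.5, -32.5)
lip bay [-66.5  31.5   0. ] (-66.5, 32.5)
pred [[287.6, 111.9], [359.0, 111.9], [262.7, 132.6], [383.9, 132.7]] obs [[288.0, 110.7], [358.0, 110.7], [263.0, 131.3], [382.3, 131.3]]
```

```bash
python3 -c "
from h import *
where()
p,R=tgt(16.5,10.8,.3)
plan(p,R,8,vmax=10)
"
```

```text
t 21.98 p [0.6134 0.111  0.1732] r [ 2.8476e+00 -9.0000e-04  1.7715e+00] F [ 0.3  -0.23 -0.61] op 0.0117
cover origin in bay mm [13.19 -4.01 38.21] theta 0.294 yaw -0.0027 roll 0.0001
n 3 dist 27.9 turn [-0.006 -0.    -0.003]
[8, 1.3, -1.6, 9.1, -0.002, -0.0, -0.0009]
[8, 1.3, -1.6, 9.1, -0.002, -0.0, -0.0009]
[8, 1.3, -1.7, 9.1, -0.002, -0.0, -0.0009]
```

>>> move_arm(
  increments=[
    [8,4,0,6,-0.006,0,-0.003],
    [8,0,-2,8,0,0,0],
    [8,0,-2,6,0,0,0],
    [8,0,0,0,0,0,0],
  ],
)

```text
time: 22.48
tool_pos: [0.6148, 0.1161, 0.1521]
tool_rot: [2.84, 0.0, 1.775]
contact_force: [0.1, 0.0, -1.7]
opening: 0.0118
```

```bash
python3 -c "
from h import *
r=cam('wrist')
where()
p,R=tgt(16.5,10.8,.3)
plan(p,R,8,vmax=10)
"
```

```text
t 22.52 p [0.6151 0.1161 0.1525] r [2.8395e+00 3.0000e-04 1.7753e+00] F [ 0.38 -0.05 -1.19] op 0.0119
cover origin in bay mm [15.9   0.64 17.56] theta 0.3021 yaw 0.0013 roll 0.0001
n 1 dist 6.8 turn [ 0.002 -0.     0.001]
[8, -0.6, -1.4, 6.6, 0.0021, -0.0001, 0.0013]
```

>>> move_arm(
  increments=[
    [8,-0.6,-1.4,6.6,0.002,0,0.001],
    [8,0,0,0,0,0,0],
  ],
)

```text
time: 22.78
tool_pos: [0.616, 0.1156, 0.1456]
tool_rot: [2.841, 0.0, 1.774]
contact_force: [-0.3, 0.0, -0.1]
opening: 0.0117
```

```bash
python3 -c "
from h import *
r=cam('wrist')
where();crop(r,220,20,200,240,3,'w24.png')
import pickle;pickle.dump((r,robot.observe()),open('w24.pkl','wb'))
p,R=tgt(16.5,10.8,.3)
plan(p,R,8)
p,R=tgt(8,10.8,.3)
plan(p,R,8)
"
```

```text
t 22.82 p [0.6163 0.1156 0.146 ] r [2.8403e+00 2.0000e-04 1.7743e+00] F [-0.1  -0.27 -1.46] op 0.0117
cover origin in bay mm [16.99 -0.09 11.11] theta 0.3013 yaw 0.0002 roll -0.0001
n 1 dist 0.6 turn [0.001 0.    0.   ]
[8, 0.1, -0.5, 0.1, 0.0013, 0.0001, 0.0003]
n 1 dist 9.0 turn [0.001 0.    0.   ]
[8, 0.1, -8.7, -2.4, 0.0013, 0.0001, 0.0003]
```

View pics/w24.png

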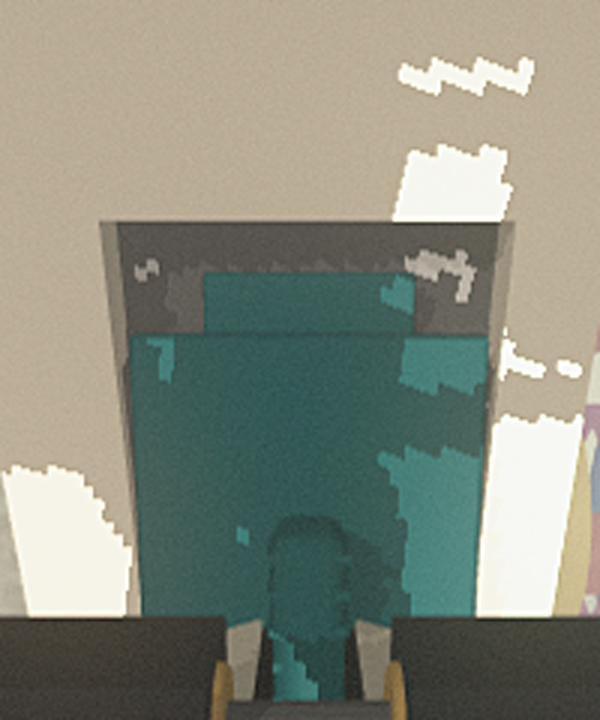

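>>> move_arm(
  increments=[
    [8,0,-6,-1.9,0,0,0],
    [8,0,-5,-1.5,0,0,0],
    [8,0,0,0,0,0,0],
  ],
)

```text
time: 23.2
tool_pos: [0.6042, 0.1131, 0.1464]
tool_rot: [2.84, 0.0, 1.774]
contact_force: [-0.1, -0.1, 0.4]
opening: 0.0118
```

```bash
python3 -c "
from h import *
r=cam('wrist')
where()
p,R=tgt(.8,10.6,.3)
plan(p,R,8)
"
```

```text
t 23.25 p [0.6044 0.1131 0.1465] r [2.8396e+00 3.0000e-04 1.7742e+00] F [ 0.08 -0.33 -0.87] op 0.0114
cover origin in bay mm [ 4.89 -0.17 11.54] theta 0.302 yaw 0.0001 roll -0.0003
n 1 dist 4.2 turn [0.002 0.    0.   ]
[8, 0.2, -4.2, -0.3, 0.002, 0.0002, 0.0002]
```

>>> move_arm(
  increments=[
    [8,0.2,-4.2,0,0.002,0,0],
    [8,0,0,0,0,0,0],
  ],
)

```text
time: 23.5
tool_pos: [0.6003, 0.1124, 0.1453]
tool_rot: [2.841, 0.0, 1.774]
contact_force: [0.7, -0.6, -0.4]
opening: 0.0113
```

```bash
python3 -c "
from h import *
r=cam('wrist')
where();crop(r,220,20,200,240,3,'w25.png')
p,R=tgt(.8,10.6,.3)
plan(p,R,8)
p,R=tgt(.6,0,.15)
plan(p,R,8,wmax=.05)
"
```

```text
t 23.55 p [0.6006 0.1125 0.1454] r [2.8409e+00 4.0000e-04 1.7743e+00] F [-0.4   0.53 -0.06] op 0.012
cover origin in bay mm [ 0.97 -0.   10.5 ] theta 0.3007 yaw 0.0002 roll -0.0004
n 1 dist 0.2 turn [0.001 0.    0.   ]
[8, -0.0, -0.1, -0.1, 0.0007, 0.0004, 0.0003]
n 4 dist 9.5 turn [0.151 0.    0.   ]
[8, 0.0, -0.4, 2.3, 0.0377, 0.0001, 0.0001]
[8, 0.0, -0.3, 2.3, 0.0377, 0.0001, 0.0001]
[8, -0.0, -0.2, 2.4, 0.0377, 0.0001, 0.0001]
[8, -0.0, -0.1, 2.4, 0.0377, 0.0001, 0.0001]
```

View pics/w25.png

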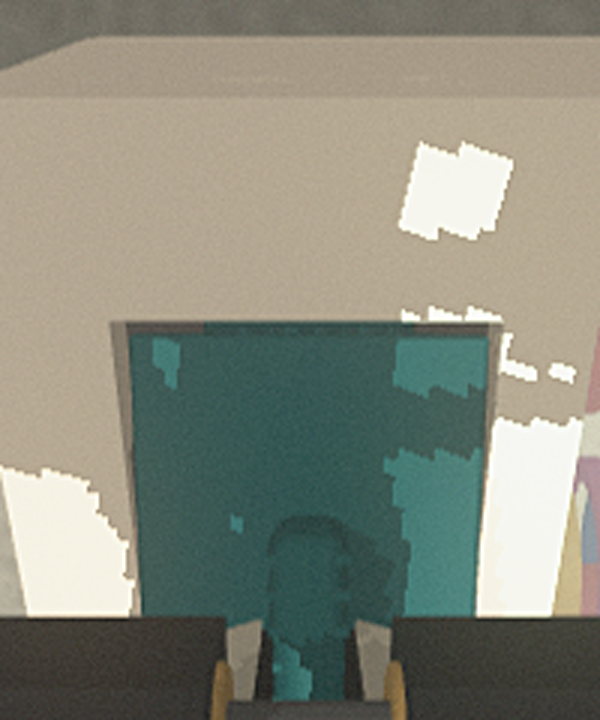

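>>> move_arm(
  increments=[
    [8,0,-0.4,2.3,0.038,0,0],
    [8,0,-0.3,2.3,0.038,0,0],
    [8,0,-0.2,2.4,0.038,0,0],
    [8,0,0,0,0,0,0],
  ],
)

```text
time: 24.05
tool_pos: [0.6019, 0.1127, 0.1384]
tool_rot: [2.957, 0.001, 1.774]
contact_force: [-0.4, 0.6, -1.0]
opening: 0.0117
```

```bash
python3 -c "
from h import *
r=cam('wrist')
where()
p,R=tgt(.6,0,.15)
plan(p,R,8,wmax=.05)
p,R=tgt(.6,-1.7,.12)
plan(p,R,8,wmax=.05)
"
```

```text
t 24.1 p [0.6016 0.1127 0.1384] r [2.9573e+00 5.0000e-04 1.7741e+00] F [-1.01 -0.37 -0.46] op 0.0115
cover origin in bay mm [ 0.79 -0.03  2.55] theta 0.1843 yaw 0.0 roll -0.0005
n 1 dist 2.3 turn [0.034 0.001 0.   ]
[8, 0.0, -0.2, 2.3, 0.0343, 0.0005, 0.0001]
n 2 dist 3.9 turn [0.064 0.001 0.   ]
[8, 0.0, -0.1, 1.9, 0.0322, 0.0003, 0.0001]
[8, 0.0, -0.0, 1.9, 0.0322, 0.0003, 0.0001]
```

>>> move_arm(
  increments=[
    [8,0,-0.1,2,0.034,0,0],
    [8,0,0,2,0.034,0,0],
    [8,0,0,0,0,0,0],
  ],
)

```text
time: 24.48
tool_pos: [0.6016, 0.1128, 0.1344]
tool_rot: [3.025, 0.0, 1.774]
contact_force: [-0.6, -0.2, -0.3]
opening: 0.0117
```

```bash
python3 -c "
from h import *
r=cam('wrist')
where();crop(r,220,20,200,240,3,'w26.png')
s=cam('scene');crop(s,350,160,110,120,6,'s26.png')
p,R=tgt(.6,-3.5,.09)
plan(p,R,8,wmax=.05)
"
```

```text
t 24.52 p [0.6013 0.1128 0.1345] r [3.0250e+00 3.0000e-04 1.7742e+00] F [-0.48  0.43 -1.2 ] op 0.0115
cover origin in bay mm [-0.19  0.13 -1.81] theta 0.1166 yaw 0.0001 roll -0.0003
n 1 dist 2.0 turn [0.026 0.    0.   ]
[8, -0.1, 1.0, 1.7, 0.0265, 0.0003, 0.0]
```

View pics/s26.png

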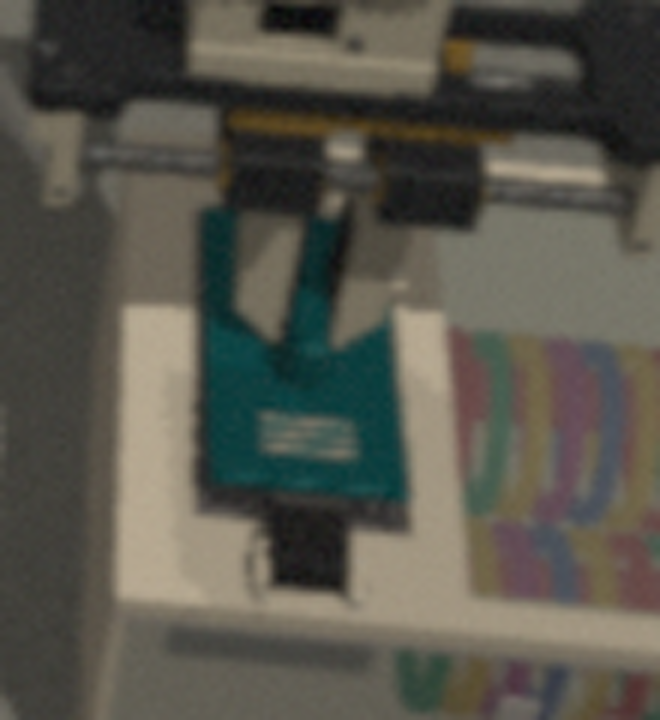

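View pics/w26.png

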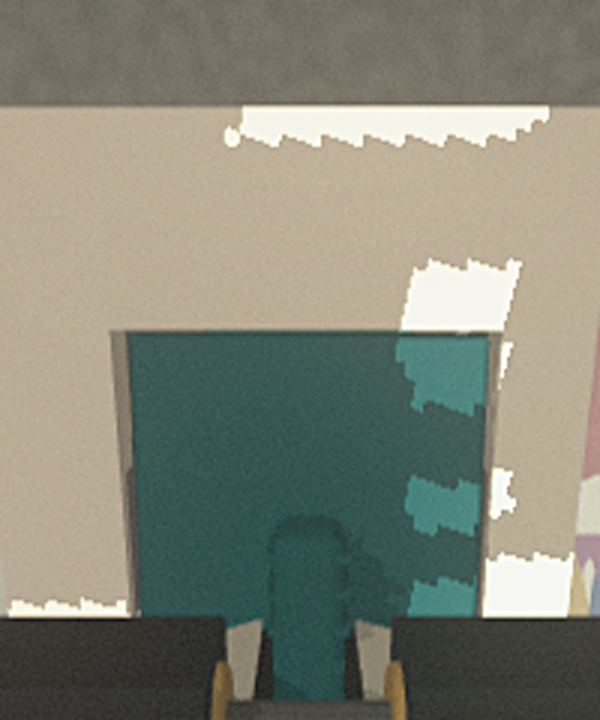

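>>> move_arm(
  increments=[
    [8,0,0.6,1,0.015,0,0],
    [8,0,0,0,0,0,0],
    [24,0,0,0,0,0,0],
    [24,0,0,0,0,0,0],
    [24,0,0,0,0,0,0],
  ],
)

```text
time: 25.2
tool_pos: [0.6019, 0.1129, 0.1343]
tool_rot: [3.039, 0.0, 1.774]
contact_force: [0.0, -0.6, 0.1]
opening: 0.024
```

```bash
python3 -c "
from h import *
r=cam('wrist')
where();crop(r,220,20,200,240,3,'w27.png')
s=cam('scene');crop(s,350,160,110,120,6,'s27.png')
"
```

```text
t 25.25 p [0.6019 0.1129 0.1343] r [3.0389e+00 4.0000e-04 1.7741e+00] F [-0.29  0.34  0.71] op 0.024
cover origin in bay mm [ 0.18  0.13 -2.09] theta 0.1027 yaw 0.0 roll -0.0004
```

View pics/s27.png

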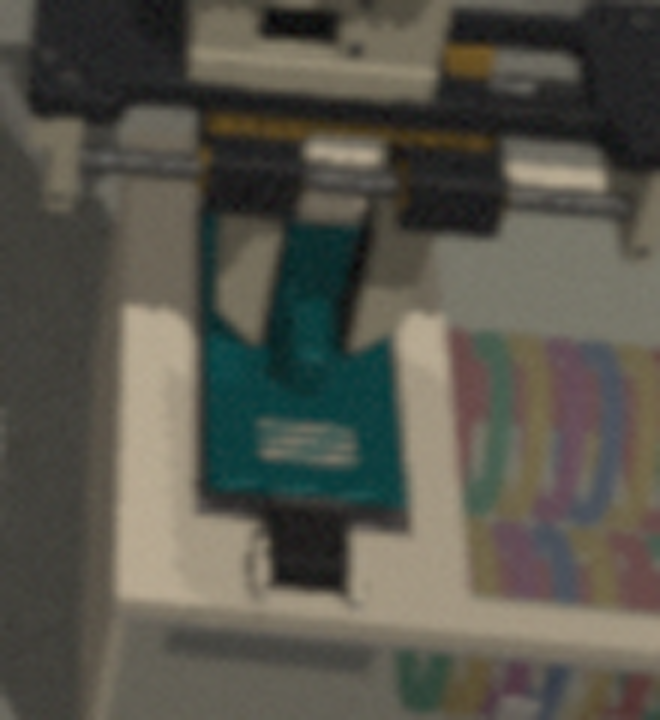

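View pics/w27.png

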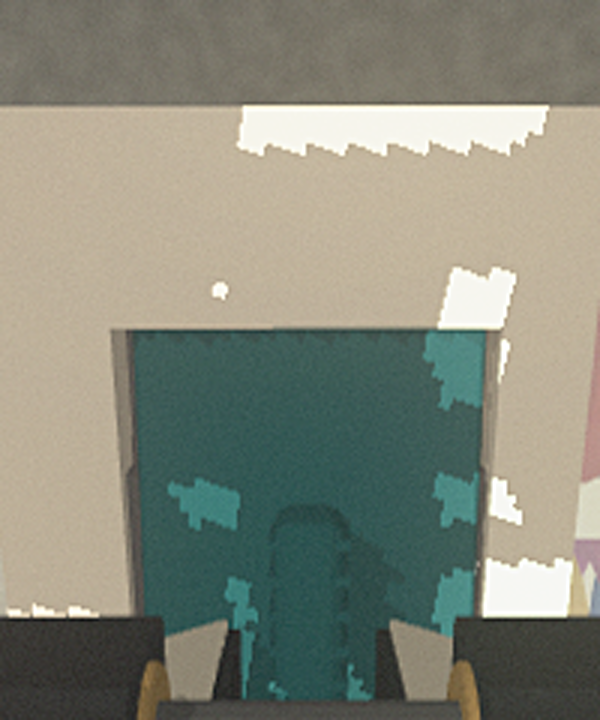

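```bash
python3 -c "
from h import *
Rz=Ro.from_euler('z',BY)
p=BO+Rz.apply([.044,-.0009,.035]); print(p)
plan(p,toolR(BY+np.pi/2),0,vmax=200,n=1)
"
```

```text
[0.65067556 0.12280224 0.16      ]
n 1 dist 56.1 turn [ 0.103  0.    -0.   ]
[0, -0.1, 52.2, -20.5, 0.1026, 0.0004, -0.0]
```

>>> move_arm(
  increments=[
    [24,0,0,-20,0,0,0],
    [24,0,2,-20,0.05,0,0],
    [10,0,20,-2,0.05,0,0],
    [0,0,20,0,0,0,0],
    [0,0,0,0,0,0,0],
    [0,0,0,0,0,0,0],
  ],
)

```text
time: 26.05
tool_pos: [0.6385, 0.1205, 0.1784]
tool_rot: [-3.14, 0.0, 1.774]
contact_force: [-0.1, 0.1, -0.8]
opening: 0.0002
```

```bash
python3 -c "
from h import *
r=cam('wrist')
where();crop(r,160,0,320,400,2,'w28.png')
Rz=Ro.from_euler('z',BY)
p=BO+Rz.apply([.044,-.0009,.025]); print(p)
plan(p,toolR(BY+np.pi/2),0,vmax=200,n=1)
s=cam('scene');crop(s,350,160,110,120,6,'s28.png')
"
```

```text
t 26.1 p [0.6384 0.1205 0.1784] r [-3.1398e+00  3.0000e-04  1.7740e+00] F [ 0.32 -1.01  0.02] op 0.0002
cover origin in bay mm [36.32  0.2  41.49] theta -0.0018 yaw -0.0001 roll -0.0003
[0.65067556 0.12280224 0.15      ]
n 1 dist 31.0 turn [-0.002  0.    -0.   ]
[0, -0.2, 12.5, 28.4, -0.0018, 0.0003, -0.0001]
```

View pics/s28.png

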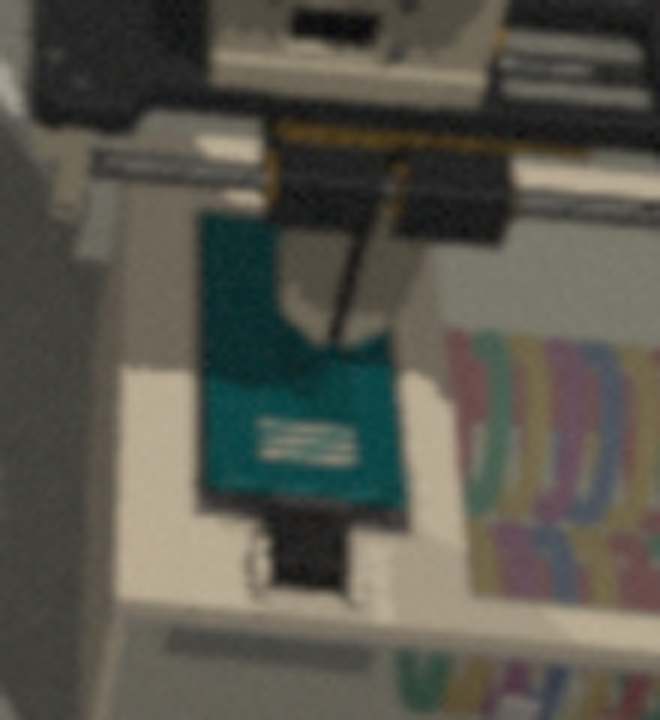

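View pics/w28.png

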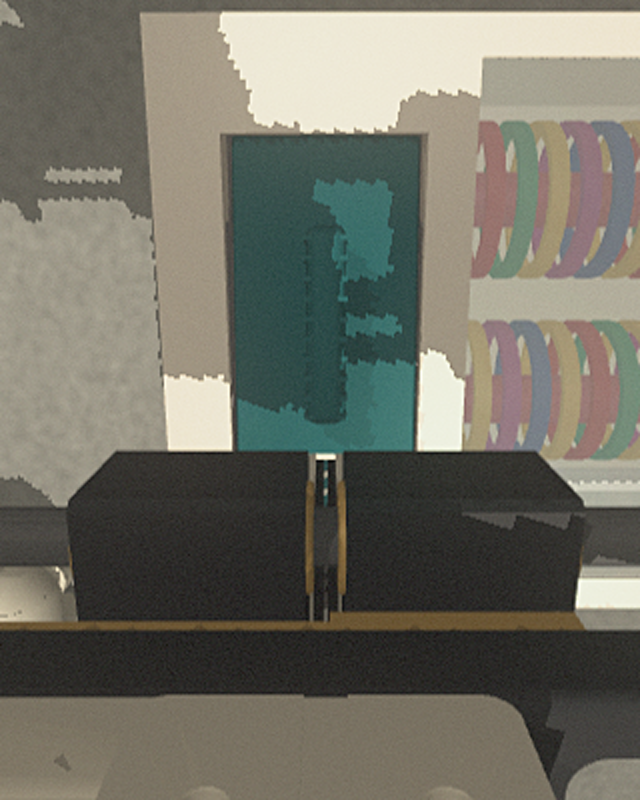

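>>> move_arm(
  increments=[
    [0,0,12.5,10,0,0,0],
    [0,0,0,15,0,0,0],
    [0,0,0,5,0,0,0],
    [0,0,0,0,0,0,0],
  ],
)

```text
time: 26.65
tool_pos: [0.6502, 0.1229, 0.1456]
tool_rot: [-3.138, 0.0, 1.774]
contact_force: [-0.1, -0.7, -0.0]
opening: 0.0006
```

```bash
python3 -c "
from h import *
where()
Rz=Ro.from_euler('z',BY)
p=BO+Rz.apply([.044,-.0009,.015]); print(p)
plan(p,toolR(BY+np.pi/2),0,vmax=200,n=1)
s=cam('scene');crop(s,350,160,110,120,6,'s29.png')
"
```

```text
t 26.65 p [0.6502 0.1229 0.1456] r [-3.1380e+00  1.0000e-04  1.7738e+00] F [-0.13 -0.66 -0.04] op 0.0006
cover origin in bay mm [48.36  0.23  8.67] theta -0.0036 yaw -0.0003 roll -0.0001
[0.65067556 0.12280224 0.14      ]
n 1 dist 5.6 turn [-0.004  0.    -0.   ]
[0, -0.2, 0.4, 5.6, -0.0036, 0.0001, -0.0003]
```

View pics/s29.png

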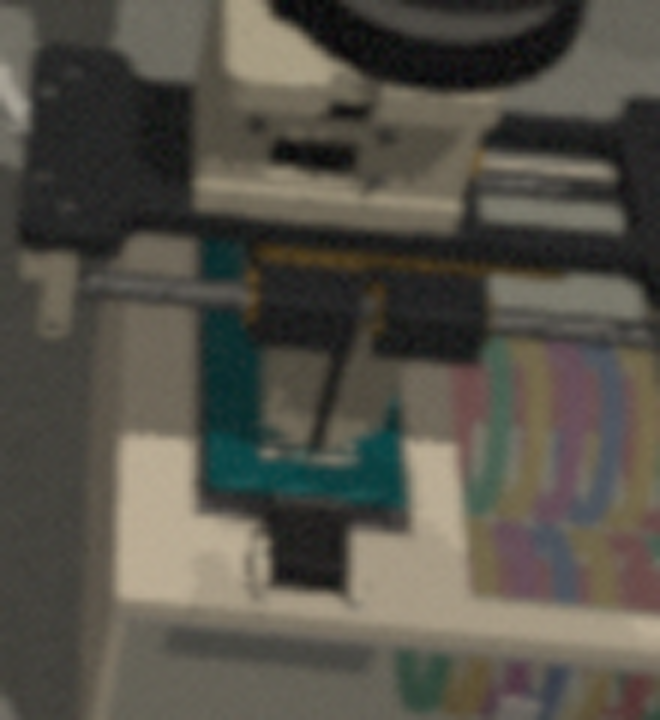

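>>> move_arm(
  increments=[
    [0,0,0.5,5,-0.003,0,0],
    [0,0,0,4,0,0,0],
    [0,0,0,4,0,0,0],
  ],
)

```text
time: 27.08
tool_pos: [0.6515, 0.1231, 0.1337]
tool_rot: [3.139, 0.0, 1.774]
contact_force: [-0.9, -0.1, 6.6]
opening: 0.0006
```

>>> move_arm(
  increments=[
    [0,0,0,5,0,0,0],
    [0,0,0,5,0,0,0],
  ],
)

```text
time: 27.32
tool_pos: [0.652, 0.1232, 0.125]
tool_rot: [3.137, 0.001, 1.774]
contact_force: [-10.8, -0.2, 28.5]
opening: 0.0006
```

>>> move_arm(
  increments=[
    [0,0,0,0,0,0,0],
    [0,0,0,-15,0,0,0],
    [0,0,-20,-30,0,0,0],
    [0,0,-55,-30,0,0,0],
    [0,0,-55,-30,0,0,0],
    [0,0,0,0,0,0,0],
  ],
)

```text
time: 28.08
tool_pos: [0.5212, 0.0962, 0.2341]
tool_rot: [3.135, 0.001, 1.774]
contact_force: [-0.1, -0.9, 0.6]
opening: 0.0005
```

```bash
python3 -c "
from h import *
st()
s=cam('scene');crop(s,350,160,110,120,6,'s30.png')
t=cam('top');crop(t,215,140,80,100,6,'t30.png')
"
```

```text
t 28.07 p [0.5212 0.0962 0.2341] r [3.1355e+00 1.3000e-03 1.7739e+00] F [-0.1  -0.93  0.62] op 0.0005
```

View pics/s30.png

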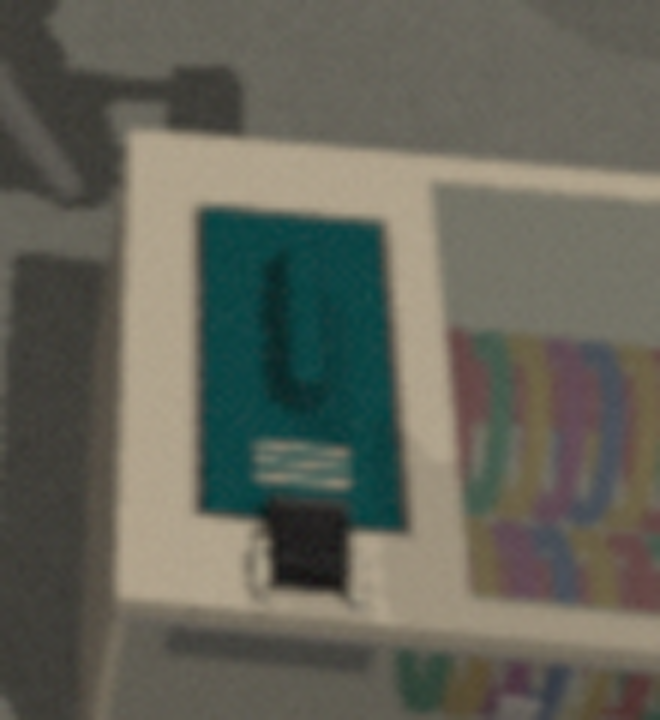

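View pics/t30.png

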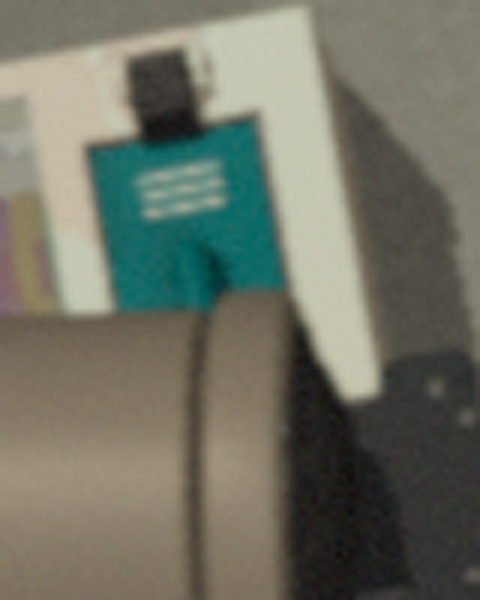

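```bash
python3 -c "
from h import *
s=cam('scene'); Rz=Ro.from_euler('z',BY)
f=lambda u,v:(350+(u+.5)/6-.5,160+(v+.5)/6-.5)
for n,u,v in [('free -y',200,513),('free +y',405,528),('lip -y',200,207),('lip +y',383,220)]:
    p=ray(s,*f(u,v),.125); print(n,(Rz.inv().apply(p-BO)*1e3).round(1))
crop(s,0,0,640,400,1.25,'s31.png')
t=cam('top');crop(t,0,0,640,400,1.25,'t31.png')
"
```

```text
free -y [ 68.3 -31.7   0. ]
free +y [66.3 29.1  0. ]
lip -y [-61.7 -31.6   0. ]
lip +y [-63.4  29.7   0. ]
```

View pics/s31.png

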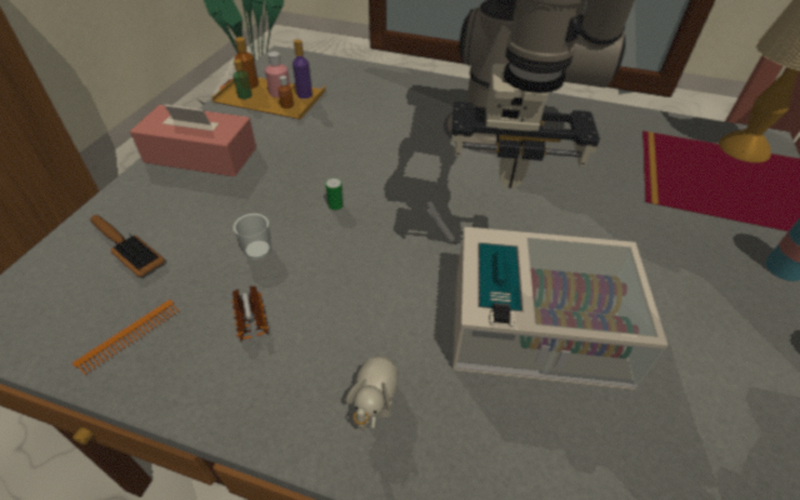

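View pics/t31.png

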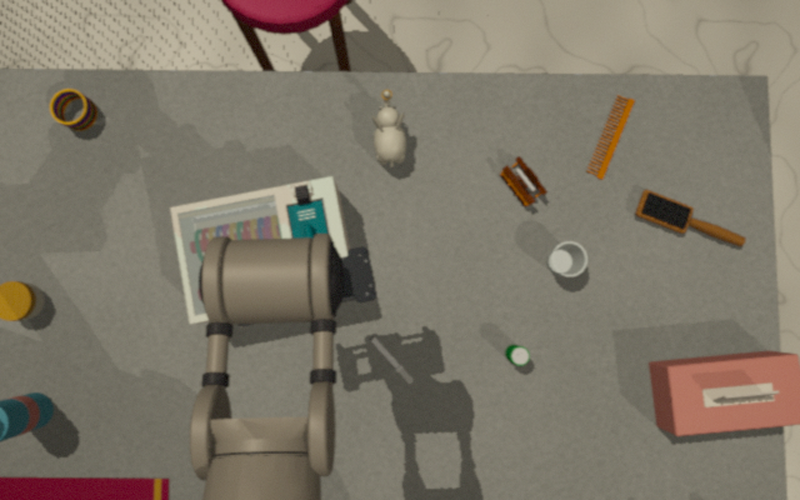

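>>> move_arm(
  increments=[
    [0,0,40,-10,0,0,0],
    [0,0,50,0,0,0,0],
    [0,0,50,0,0,0,0],
    [0,0,40,0,0,0,0],
    [0,0,0,0,0,0,0],
    [0,0,0,0,0,0,0],
  ],
)

```text
time: 29.02
tool_pos: [0.7061, 0.1344, 0.2275]
tool_rot: [-3.128, -0.002, 1.774]
contact_force: [0.3, 0.4, 0.3]
opening: 0.0005
```

```bash
python3 -c "
from h import *
for i in range(3):r=cam('wrist')
st();crop(r,230,0,180,240,3.3,'w32.png')
Rz=Ro.from_euler('z',BY)
for n,m in dict(rear_m=(65,-30,0),rear_p=(65,30,0),nose=(61.5,0,1),nose_l=(61.5,-11,1),nose_top4=(61.5,11,4),lipm=(-66.5,-32.5,0)).items(): print(n,((proj(r,BO+Rz.apply(np.array(m)/1e3))-[230,0])*3.3).round())
"
```

```text
t 29.18 p [0.7057 0.1342 0.2292] r [-3.1299e+00 -1.4000e-03  1.7739e+00] F [ 0.09 -1.36  0.33] op 0.0006
rear_m [[185. 526.]]
rear_p [[425. 526.]]
nose [[305. 512.]]
nose_l [[261. 512.]]
nose_top4 [[350. 514.]]
lipm [[158. -71.]]
```

View pics/w32.png

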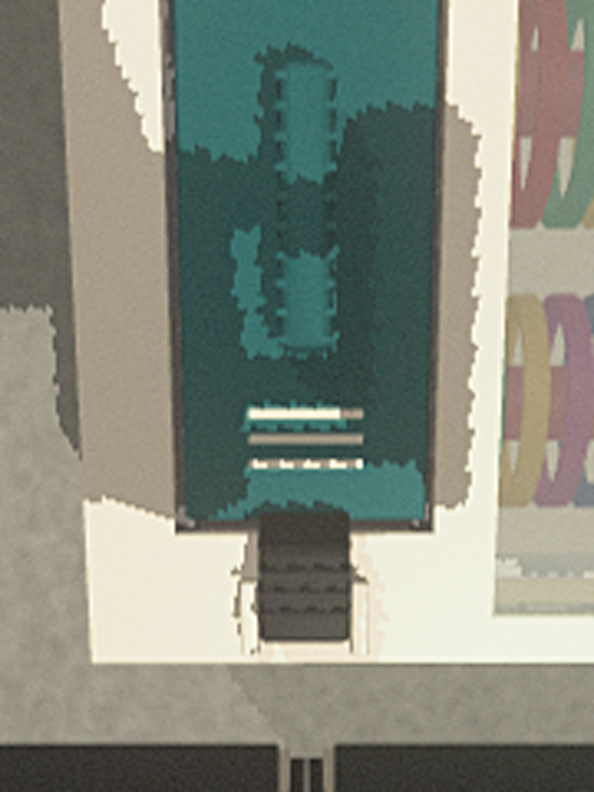

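```bash
python3 -c "
from h import *
print(robot.hand_in())"
```

```text
the job is handed in; nothing more can be done
None
```

The job is finished and handed in at about 29 s of the 72 s allowed. Both copper-banded cells stand in the wells, nub up, one in each. The teal cover is hooked under the lip and snapped under the catch.

**Last checks:**
- **Catch:** the last wrist picture shows its nose back at the rest position, lying over the cover's edge.
- **Cover:** its free end is within about 1 mm of the seated position. From the scene camera it measures 130 mm long at deck level, so it lies flat.
- **Pressing force:** the last reading while pressing was about 28 N upward and 11 N sideways at the wrist, once the cover had reached the bottom.
- **Other things:** the jar, elephant and claw clip look unmoved in the final scene and top pictures, and the green cell was left alone. The arm hid the chrome clip in the last top picture, so I did not check it separately.

**Disagreement:** the scene camera placed the cover about 2 to 3 mm further along the bay (towards the catch) than the wrist camera did. That is roughly the stated calibration error, and I went by the wrist camera.

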